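# Fetch the starter pot from behind the culture jars

## Robot

A 7-joint arm with a two-finger parallel gripper is mounted at the origin on the work surface. World frame = base frame: x ahead of the robot, y to its left, z up, the work surface at z = 0. Lengths are in mm, angles in rad, forces in N, time in s.
With the tool pointing down it reaches from about 400 to 900 mm from the base axis. Payload 5.5 kg.
Tool frame: the origin (TCP) lies on the centre line of the jaws, within the pads' length; the fingertips stand 17 mm ahead of it and the grasp point (between the pads) lies 2 mm behind it; z points along the fingers, y is the direction in which the jaws open and shut (so a half turn about z gives the same grasp; the last joint's range is limited). The gripper opens to 92 mm and grips with 3 to 60 N. Pads are 19 mm wide; open, the fingers measure 130 mm over their backs; the gripper's body (75 mm by 190 mm) begins 47 mm behind the grasp point.
Start: joints at [1.544, 0.501, -0.427, 1.55, 0.221, 1.138, -0.21], TCP at [185.777, -622.885, 243.729] pointing down, gripper open.
Joint ranges: [-2.88, 2.88], [-0.31, 2.03], [-1.54, 1.56], [0.2, 2.42], [-1.41, 4.55], [0.19, 2.02], [-2.57, 2.57]. Speed limits (rad/s): [2.57, 2.57, 3.14, 3.14, 3.14, 3.14, 3.14].

## Interface

Orientations are given as a rotation vector (axis times angle).
In Python, from station import read_state, vision, workorder, spot_in, masks_of, landmark_of gives the robot as it stands.
- The arm moves only by the tool servo_tool, never from a script. Its argument "deltas" is a list of rows, each an object of numbers: "rx", "ry", "rz": the turn, a rotation vector about the tool's x, y, z in degrees; "tx", "ty", "tz": the shift along the tool's x, y, z in cm; "claw": the closure, from 0 (fully open) to 1 (shut). In form: [{"rx": .., "ry": .., "rz": .., "tx": .., "ty": .., "tz": .., "claw": ..}, ...]. A call has exactly 5 rows; each row is the pose to reach, as a shift and turn from the pose commanded when the call began, along the tool's axes at that moment; what a row does not reach only later rows make up. A row lasts 1/8 s, in which the tool goes at most 62.5 mm and 10.7 degrees, less where a joint would pass 70% of its speed; a pose out of reach is approached as far as the arm can. A call with a gripper value outside its range is refused whole. The fingers move at their own pace and stop on an object; "grip_force" is the grip in N (left out, the last holds). Time passes only in rows, so rows that repeat a pose let the fingers close, or fill a call up. It gives the time, the measured TCP pose, the force and the opening at its end, in the units of the state.
- read_state(): the state, without advancing time (a new reading comes with each control period).
- vision.snapshot(name): name is "side" or "top" or "wrist"; returns the picture (400x640x3 uint8, red, green, blue); there is no depth.
- vision.camera_info(name): a dict with "intrinsics" (3x3 intrinsics, pixels), "R" (3x3) and "t" (3): a world point X has camera coordinates R X + t; the wrist camera has in their place "mount" (4x4, takes a point from camera to tool coordinates, whose origin is the TCP and whose axes are the flange's). Camera axes: x right, y down, z forward; pixel columns grow to the right and rows downward; lengths in mm; the calibration is good to about 2 mm. A picture is of the moment at which its call begins: read the wrist's pose just before it. camera_info takes no time and is no camera call.
- workorder.job_done(): hands the job in, once; it reports no verdict.
Trained networks look in the newest picture that a camera, given by its name, has taken for a name from the list of things; names that differ only in an ending like _2 or _b are one class to them, and where a whole thing is asked for, a point or a joint stands for the part that bears it (a point fixed in the world has none). Each returns a list of dicts, best first, with "confidence" (0 to 1); they miss things now and then, are a little off and sometimes report something else, mostly with a low value. They report only what shows in the picture. A call takes as long as a camera call. They do not tell look-alikes from the thing itself.
- spot_in(camera, name): "at" ([column, row] in pixels, amid what is visible of it).
- masks_of(camera, name): "region" (400x640 bool, what is visible of it) and "at" ([column, row] in pixels, amid what is visible of it).
- landmark_of(camera, name): "at" ([column, row] in pixels: a listed point, or the origin of a listed thing).
The state is a dict: "clock": time; "q": joint angles; "joint_vel": joint speeds; "effort": joint torques, N m; "tool_pos": TCP position; "tool_rot": TCP orientation; "wrist_force": force on the tool from outside, world axes, zero at the start; "wrist_torque": the same for the moment, N m; "finger_gap": finger opening in mm.
Only numpy, scipy, OpenCV 4.12 (cv2) and the standard library are available. Lean on these libraries where they do the work, as an engineer would, in place of code of your own. Each camera call takes 0.05 s, during which the arm holds its last target. There are 200 camera calls.

## Task

The low starter pot stands at the back of the black culture rack, hemmed in by three tall vessels: leave it alone until you have moved all three into the grey tray, standing, then fetch the pot and set it in the middle of the white disc on the light plate. Only then put each of the three back in the rack exactly where it stood before. Keep everything upright, set things down gently without dropping them, and let go of everything at the end.

Things in the scene. Friction and masses are not known exactly. Their poses are not given: they have to be found in the camera images.
- round_jar_mid (a point): round murky-glass jar, 53 mm diameter, 112 mm tall, with a full-width ribbed white lid (the top 22 mm; 54 mm over its ribs). 0.15 to 0.3 kg. Point: half-way up its axis (56 mm above its underside). Starts in one of the three places round the pot, axes within 0.1 rad of the rack's.
- square_bottle_mid (a point): square murky-glass bottle, body 50 x 50 mm and 88 mm tall, sloping shoulder above it to a round white cap of 34 mm diameter; 116 mm tall in all. x and y axes are square to its flat sides. 0.15 to 0.3 kg. Point: half-way up its axis (58 mm above its underside). Starts in one of the three places round the pot, axes within 0.1 rad of the rack's.
- flat_flask_mid (a point): flat rectangular murky-glass flask, body 34 mm (its x) by 56 mm (its y) and 88 mm tall, narrow neck and small white cap of 27 mm diameter; 112 mm tall in all. 0.15 to 0.3 kg. Point: half-way up its axis (56 mm above its underside). Starts in one of the three places round the pot, axes within 0.1 rad of the rack's.
- pot_mid (a point): low round starter pot, 46 mm diameter, 42 mm tall, murky glass below, white ribbed lid on its upper third; about 0.1 kg. Point: half-way up its axis (21 mm above its underside). The tall vessels stand 11 to 25 mm from it: fingers fit down beside it only once they are gone, then best closing along the rack's y.
- rack: fixed black rack 150 (x) by 200 mm (y), floor 4 mm thick, rims 10 mm high, wall 44 mm high on its far (+x) edge. Origin: centre of underside, on the table. Pot near (30, 0) mm, tall vessels near (30, 62), (30, -62), (-34, 0). Grip those above pot and wall, closing along the rack's x. A stopper and a cap (20 mm high) in the near corners are no part of the job.
- tray_floor (a point): fixed, open, grey tray, 190 (x) by 180 mm (y) outside, 4 mm walls 14 mm high, empty at the start: the side area. Point: centre of its inner floor, 4 mm above the table; x and y along its sides, z up. Room for the three tall vessels for instance at (-50, -45), (-50, 45) and (50, 0) mm.
- plate_disc (a point): fixed light plate: flat black box 130 x 130 mm and 18 mm high with a white disc of 70 mm diameter in the middle of its top. Point: the disc's centre on the top face, 18 mm above the table; z up. The pot belongs on it, standing wholly on the disc.
Things that resemble listed ones, but are neither listed nor needed, are in the scene too. Leave any blue look-alike of the part that bears square_bottle_mid alone.

How it is judged:
By the outcome, as a careful person would: the job done as asked, in the order asked, and still so for the second after the job is handed in, with the robot touching nothing.
It also fails if it takes over 141 s, if anything falls off the work surface, if the arm or the gripper's body presses on something with over 40 N, if the wrist force passes 120 N, or if a joint passes its speed limit or range.

## Working session

There is one attempt and no reset: what is moved stays moved. The work goes in short steps, Python scripts to look and compute and a tool call to move; the robot and the scene stay as the last step left them, time stands still between calls to the robot, and variables do not carry over. Pictures are saved under pics/ and viewed, about 12 in all and at most 16, crops included, and the job is handed in when it is done.

Besides the shell and the picture viewer there is one more tool, called after "Call:" as name(argument=value, ...) on one line, values as JSON. servo_tool: Moves the arm, as the interface text tells. Its arguments: {"type":"object","properties":{"deltas":{"type":"array"},"grip_force":{"type":"number"}},"required":["deltas"]}

```bash
ls; mkdir -p pics
cat > h.py <<'E'
import numpy as np, cv2
from scipy.spatial.transform import Rotation as Ro
from station import read_state, vision, workorder, spot_in, masks_of, landmark_of
def cam(n):
    c=vision.camera_info(n);K=np.array(c["intrinsics"])
    if n=="wrist":
        s=read_state();T=np.eye(4);T[:3,:3]=Ro.from_rotvec(s["tool_rot"]).as_matrix();T[:3,3]=s["tool_pos"]
        M=np.linalg.inv(T@np.array(c["mount"]));return K,M[:3,:3],M[:3,3]
    return K,np.array(c["R"]),np.array(c["t"])
def ray(C,uv):
    K,R,t=C;o=-R.T@t;d=R.T@np.linalg.inv(K)@np.array([uv[0],uv[1],1.]);return o,d
def at_z(C,uv,z):
    o,d=ray(C,uv);return o+d*(z-o[2])/d[2]
def proj(C,X):
    K,R,t=C;p=K@(R@np.array(X,float)+t);return p[:2]/p[2]
def snap(n,f=None):
    C=cam(n);im=vision.snapshot(n)
    if f: cv2.imwrite("pics/"+f+".png",im[:,:,::-1])
    return C,im
E
python3 - <<'E'
from h import *
Z=dict(round_jar_mid=56+4,square_bottle_mid=62,flat_flask_mid=60,pot_mid=25,rack=0,tray_floor=4,plate_disc=18)
print(read_state())
for n in ("top","side"):
    C,im=snap(n,n+"0"); print(n,-C[1].T@C[2])
    for k,z in Z.items():
        for r in landmark_of(n,k)[:3]: print(k,np.round(r["at"]),round(r["confidence"],2),np.round(at_z(C,r["at"],z)))
E
```

```text
pics
{'clock': 0.0, 'q': array([ 1.54419845,  0.50182529, -0.4267733 ,  1.55144558,  0.22079227,
        1.13826617, -0.2103049 ]), 'joint_vel': array([ 1.47720702e-03,  7.18639263e-05, -5.17015141e-04,  1.13710900e-03,
        4.60758762e-04,  9.04947095e-04,  6.25659129e-04]), 'effort': array([ 5.98009283e-04, -5.66595447e+01, -5.81586108e+00, -2.79113764e+01,
       -6.87422440e-02,  3.07918608e-02,  2.03190211e-04]), 'tool_pos': array([ 185.50614079, -622.28400919,  242.6927072 ]), 'tool_rot': array([-3.10680178e+00, -4.53397292e-01,  3.25788941e-04]), 'wrist_force': array([0.3300174 , 0.98111677, 0.34484737]), 'wrist_torque': array([-0.03501788, -0.05030973,  0.00869697]), 'finger_gap': 92.40486946647178}
top [ 366.71455151   26.96372507 1388.54206129]
round_jar_mid [230. 234.] 0.72 [441. 270.  60.]
square_bottle_mid [203. 211.] 0.96 [505. 344.  62.]
square_bottle_mid [181. 169.] 0.95 [619. 406.  62.]
square_bottle_mid [162. 214.] 0.78 [498. 453.  62.]
flat_flask_mid [255. 209.] 0.6 [508. 205.  60.]
pot_mid [234. 224.] 0.75 [471. 267.  25.]
pot_mid [234. 214.] 0.61 [498. 268.  25.]
rack [232. 227.] 0.64 [465. 277.   0.]
tray_floor [338. 167.] 0.56 [631. -21.   4.]
plate_disc [442. 214.] 0.91 [ 495. -305.   18.]
plate_disc [339. 168.] 0.38 [627. -22.  18.]
side [  99.99108946 -383.86929351  689.54434815]
round_jar_mid [217. 174.] 0.89 [432. 266.  60.]
square_bottle_mid [238. 120.] 0.96 [615. 409.  62.]
square_bottle_mid [197. 132.] 0.9 [501. 448.  62.]
square_bottle_mid [221. 149.] 0.84 [499. 336.  62.]
flat_flask_mid [251. 169.] 0.57 [502. 218.  60.]
pot_mid [236. 169.] 0.76 [497. 282.  25.]
rack [234. 178.] 0.81 [483. 281.   0.]
tray_floor [355. 200.] 0.8 [638. -19.   4.]
tray_floor [238. 168.] 0.64 [516. 304.   4.]
plate_disc [423. 301.] 0.59 [ 498. -297.   18.]
plate_disc [221. 172.] 0.41 [465. 309.  18.]
plate_disc [232. 183.] 0.31 [460. 253.  18.]
```

Run:
```python
import cv2,numpy as np
a=cv2.imread("pics/top0.png");b=cv2.imread("pics/side0.png")
cv2.imwrite("pics/both.png",cv2.resize(np.vstack([a,b]),(480,600)))
```

```text
(no output)
```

View pics/top0.png

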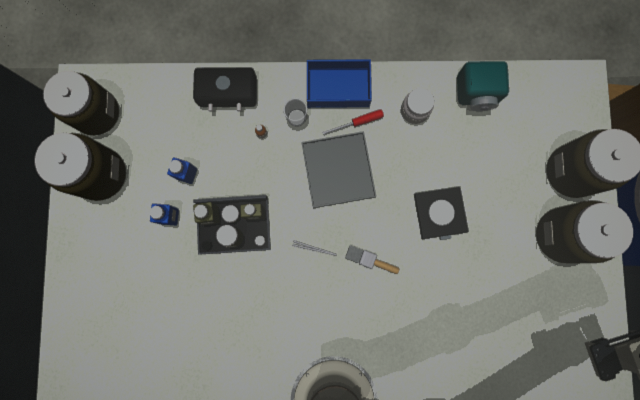

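View pics/side0.png

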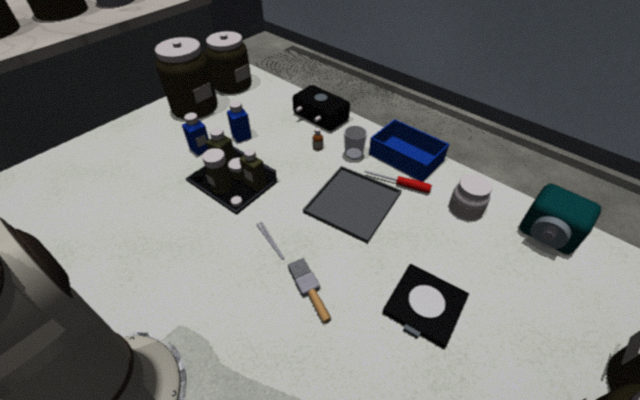

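Top view: the rack is at about (232,226), with the square bottle at (203,211), pot at (230,214), flask at (250,210) and jar at (227,236). The tray is at (338,168) and the disc at (441,212). Two blue look-alike bottles stand outside the rack at (181,169) and (162,214). Next I'll get the yaws, then move over the rack.

```bash
cat >> h.py <<'E'
import json,os
def pose():
    s=read_state();return np.array(s["tool_pos"]),Ro.from_rotvec(s["tool_rot"]).as_matrix()
def deltas(targets,start=None):
    """targets: (x,y,z,deg of tool x in world); prints tool-frame deltas; start = commanded pose (x,y,z,deg) or None=measured"""
    if start is None: p,R=pose()
    else: p,R=np.array(start[:3],float),down(start[3])
    for t in targets:
        d=R.T@(np.array(t[:3])-p)/10; r=np.degrees(Ro.from_matrix(R.T@down(t[3])).as_rotvec())
        print("t",np.round(d,2),"r",np.round(r,1))
def down(a):
    a=np.radians(a);x=np.array([np.cos(a),np.sin(a),0]);z=np.array([0,0,-1.]);return np.stack([x,np.cross(z,x),z],1)
E
python3 - <<'E'
from h import *
print(np.round(vision.camera_info("wrist")["mount"],2),vision.camera_info("wrist")["intrinsics"])
p,R=pose();print(p,np.degrees(np.arctan2(R[1,0],R[0,0])))
for k,z in (("rack",10),("tray_floor",14),("plate_disc",18)):
  for n in ("top",):
    C,im=snap(n)
    for r in masks_of(n,k)[:2]:
        c=cv2.findContours(r["region"].astype(np.uint8),0,1)[0];c=max(c,key=cv2.contourArea)
        P=np.array([at_z(C,q[0],z)[:2] for q in c],np.float32)
        print(n,k,r["confidence"],r["at"],cv2.minAreaRect(P))
deltas([(480,-330,260,90),(500,0,260,90),(470,200,260,90)])
E
```

```text
[[   0.     -0.97   -0.25   66.02]
 [   1.      0.      0.     -0.39]
 [   0.     -0.25    0.97 -140.57]
 [   0.      0.      0.      1.  ]] [[297.19509787   0.         319.62345634]
 [  0.         297.19509787 198.57788239]
 [  0.           0.           1.        ]]
[ 185.79486999 -622.90461631  243.76244751] 16.607913821079123
top rack 0.57 [240.5, 229.0] ((446.0946044921875, 272.9249572753906), (96.01446533203125, 197.9209747314453), 3.571478843688965)
top tray_floor 0.85 [337.4, 168.0] ((625.1619873046875, -21.526145935058594), (192.71823120117188, 180.18524169921875), 9.151716232299805)
top plate_disc 0.69 [440.9, 212.5] ((497.7500305175781, -302.71136474609375), (140.03627014160156, 133.24728393554688), 9.044095993041992)
t [ 36.57 -19.66  -1.63] r [  0.    0.  -73.4]
t [ 47.91 -50.71  -1.63] r [  0.    0.  -73.4]
t [ 50.76 -70.73  -1.63] r [  0.    0.  -73.4]
```

Call:
servo_tool(deltas=[{"tx":7,"ty":-4,"rz":-8,"tz":-1},{"tx":14,"ty":-8,"rz":-16,"tz":-3},{"tx":20,"ty":-11.5,"rz":-24,"tz":-5},{"tx":25,"ty":-15,"rz":-32,"tz":-6},{"tx":29,"ty":-18,"rz":-40,"tz":-6,"claw":0}])

```text
invalid input
```

Run:
```python
from h import *
p,R=pose();print(p,np.degrees(np.arctan2(R[1,0],R[0,0])))
deltas([(530,-130,300,93),(480,250,300,93.6)])
```

```text
[ 185.77469044 -622.90324286  243.73195292] 16.606497155310162
t [ 47.07 -37.4   -5.63] r [  0.    0.  -76.4]
t [ 53.14 -75.24  -5.63] r [  0.   0. -77.]
```

Call:
servo_tool(deltas=[{"rx":0,"ry":0,"rz":-8,"tx":5,"ty":-3,"tz":-1,"claw":0},{"rx":0,"ry":0,"rz":-16,"tx":10,"ty":-6,"tz":-3,"claw":0},{"rx":0,"ry":0,"rz":-24,"tx":15,"ty":-9,"tz":-5,"claw":0},{"rx":0,"ry":0,"rz":-32,"tx":20,"ty":-12,"tz":-6,"claw":0},{"rx":0,"ry":0,"rz":-40,"tx":25,"ty":-15,"tz":-6,"claw":0}], grip_force=20)

```text
clock: 1.72
tool_pos: [384.1, -406.7, 305.2]
tool_rot: [2.76, 1.494, 0.0]
wrist_force: [1.4, 0.3, -0.9]
finger_gap: 91.8
```

Run:
```python
from h import *
p,R=pose();print(p,np.degrees(np.arctan2(R[1,0],R[0,0])))
deltas([(530,-130,300,93),(480,120,300,93.6)])
```

```text
[ 384.06875424 -406.67942467  305.2034765 ] 56.85634415855717
t [31.15 -2.91  0.47] r [  0.1   0.1 -36.1]
t [ 49.34 -20.76   0.4 ] r [  0.1   0.1 -36.7]
```

Call:
servo_tool(deltas=[{"rx":0,"ry":0,"rz":-7,"tx":6.2,"ty":-0.6,"tz":0,"claw":0},{"rx":0,"ry":0,"rz":-14,"tx":12.4,"ty":-1.2,"tz":0,"claw":0},{"rx":0,"ry":0,"rz":-21,"tx":18.6,"ty":-1.8,"tz":0,"claw":0},{"rx":0,"ry":0,"rz":-28,"tx":24.8,"ty":-2.4,"tz":0,"claw":0},{"rx":0,"ry":0,"rz":-36.6,"tx":31,"ty":-3,"tz":0,"claw":0}])

```text
clock: 2.35
tool_pos: [528.8, -130.9, 304.2]
tool_rot: [2.153, 2.286, -0.0]
wrist_force: [-0.2, 0.6, -0.3]
finger_gap: 91.8
```

Run:
```python
from h import *
p,R=pose();print(p,np.degrees(np.arctan2(R[1,0],R[0,0])))
deltas([(480,270,290,93.6)])
```

```text
[ 528.77820149 -130.90021762  304.16364784] 93.42567512770876
t [40.31 -2.47  1.37] r [ 0.   0.1 -0.2]
```

Call:
servo_tool(deltas=[{"rx":0,"ry":0,"rz":0,"tx":6,"ty":-0.4,"tz":0,"claw":0},{"rx":0,"ry":0,"rz":0,"tx":12,"ty":-0.8,"tz":0,"claw":0},{"rx":0,"ry":0,"rz":0,"tx":18,"ty":-1.2,"tz":0,"claw":0},{"rx":0,"ry":0,"rz":0,"tx":24,"ty":-1.6,"tz":0,"claw":0},{"rx":0,"ry":0,"rz":-0.2,"tx":30,"ty":-2,"tz":0,"claw":0}])

```text
clock: 2.98
tool_pos: [491.1, 167.6, 304.1]
tool_rot: [2.154, 2.285, 0.001]
wrist_force: [0.4, -0.1, 0.3]
finger_gap: 91.8
```

Call:
servo_tool(deltas=[{"rx":0,"ry":0,"rz":0,"tx":4,"ty":0,"tz":0,"claw":0},{"rx":0,"ry":0,"rz":0,"tx":8,"ty":-0.2,"tz":0.5,"claw":0},{"rx":0,"ry":0,"rz":0,"tx":10,"ty":-0.4,"tz":1,"claw":0},{"rx":0,"ry":0,"rz":0,"tx":10,"ty":-0.4,"tz":1,"claw":0},{"rx":0,"ry":0,"rz":0,"tx":10,"ty":-0.4,"tz":1,"claw":0}])

```text
clock: 3.6
tool_pos: [481.8, 264.5, 293.7]
tool_rot: [2.155, 2.285, -0.001]
wrist_force: [-0.1, -0.6, 0.4]
finger_gap: 91.9
```

```bash
cat > look.py <<'E'
from h import *
import sys
p,R=pose();print(p,np.degrees(np.arctan2(R[1,0],R[0,0])))
Z=dict(round_jar_mid=60,square_bottle_mid=62,flat_flask_mid=60,pot_mid=25,rack=0)
C,im=snap("wrist",sys.argv[1])
for k,z in Z.items():
    for r in landmark_of("wrist",k)[:3]: print(k,np.round(r["at"]),round(r["confidence"],2),np.round(at_z(C,r["at"],z),1))
E
python3 look.py w1
```

```text
[481.81479103 264.51525753 293.72624842] 93.34873383934548
round_jar_mid [285. 164.] 0.75 [437.6 278.   60. ]
square_bottle_mid [444.  58.] 0.87 [617.1 411.2  62. ]
square_bottle_mid [337. 112.] 0.72 [498.3 344.   62. ]
square_bottle_mid [344.   9.] 0.71 [498.1 454.7  62. ]
flat_flask_mid [334. 216.] 0.81 [503.4 212.7  60. ]
flat_flask_mid [338. 112.] 0.66 [498.8 344.1  60. ]
pot_mid [331. 163.] 0.78 [497.3 277.8  25. ]
pot_mid [287. 166.] 0.59 [436.1 270.9  25. ]
rack [286. 167.] 0.66 [431.6 265.2   0. ]
rack [314. 159.] 0.58 [472.6 279.5   0. ]
```

View pics/w1.png

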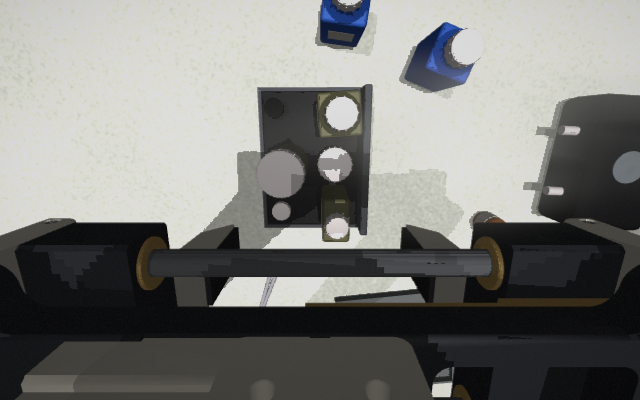

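Wrist view: in the rack are the square bottle cap (342,113), pot (335,164), flask cap (337,228) and jar lid (281,173). The blue look-alikes are at (343,20) and (460,45), outside the rack. The murky-green bottle inside the rack is the one meant. I'll enlarge this to confirm and to get the yaws.

Run:
```python
from h import *
C=cam("wrist")
im=cv2.imread("pics/w1.png");g=im.min(2)
for n,(u,v),z,d in (("sq",(342,113),120,34),("fl",(337,228),116,27),("jar",(281,173),116,54),("pot",(335,164),46,46)):
    f=297/(read_state()["tool_pos"][2]+140-z)*d/2
    p=g[int(v-f*1.5):int(v+f*1.5),int(u-f*1.5):int(u+f*1.5)]
    e=cv2.HoughCircles(cv2.resize(p,None,fx=4,fy=4,interpolation=2),cv2.HOUGH_GRADIENT,1,50,param1=60,param2=8,minRadius=int(f*4*.85),maxRadius=int(f*4*1.2))
    c=e[0][0]/4; uv=(int(u-f*1.5)+c[0],int(v-f*1.5)+c[1]); print(n,np.round(uv,1),c[2],f,np.round(at_z(C,uv,z),1))
for i in np.ndindex(2,2): 
    pass
crop=im[78:248,235:395]
cv2.imwrite("pics/c1.png",np.clip(cv2.resize(crop,None,fx=3.5,fy=3.5,interpolation=2).astype(float)*1.8,0,255))
```

```text
sq [341.9 113.4] 16.35 16.087046064040784 [500.  341.7 120. ]
fl [336.4 228.1] 14.85 12.61424195449238 [503.7 216.7 116. ]
jar [280.9 173.9] 24.125 25.22848390898476 [439.2 275.2 116. ]
pot [334.6 164.4] 17.1 17.61225155661352 [500.7 279.6  46. ][ WARN:0@0.665] global loadsave.cpp:1063 imwrite_ Unsupported depth image for selected encoder is fallbacked to CV_8U.
```

View pics/c1.png

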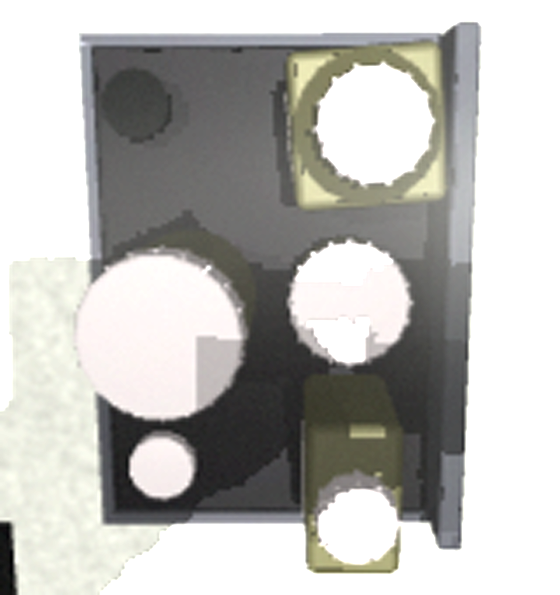

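The crop confirms it. The murky-green square bottle (375,120) is turned about 3° counterclockwise from the rack, and the flask (355,480) is nearly aligned with it. Measured spacings match the given layout to 2–3 mm. I'll take the flask first, then the jar, then the bottle.

Run:
```python
from h import *
deltas([(503.5,217,190,92.5)])
```

```text
t [-4.89  1.89 10.39] r [0.  0.  0.8]
```

Call:
servo_tool(deltas=[{"rx":0,"ry":0,"rz":0.4,"tx":-2,"ty":0.9,"tz":3,"claw":0},{"rx":0,"ry":0,"rz":0.8,"tx":-4,"ty":1.9,"tz":6.5,"claw":0},{"rx":0,"ry":0,"rz":0.8,"tx":-4.9,"ty":1.9,"tz":10.4,"claw":0},{"rx":0,"ry":0,"rz":0.8,"tx":-4.9,"ty":1.9,"tz":10.4,"claw":0},{"rx":0,"ry":0,"rz":0.8,"tx":-4.9,"ty":1.9,"tz":10.4,"claw":0}])

```text
clock: 4.53
tool_pos: [503.8, 219.0, 191.2]
tool_rot: [-2.17, -2.272, -0.003]
wrist_force: [-0.6, 0.1, 0.5]
finger_gap: 91.9
```

```bash
cat > cap.py <<'E'
# cap.py name zTop diam [x y guess]: finds white cap as bright blob near projected guess
from h import *
import sys
def cap(f,ztop,d,guess,save=True,thr=110):
    C,im=snap("wrist",f if save else None)
    u=proj(C,(*guess,ztop)); g=im.min(2)
    cz=(C[1]@np.array([*guess,ztop])+C[2])[2]; r=297/cz*d/2
    x0,y0=int(u[0]-1.8*r),int(max(0,u[1]-1.8*r)); p=g[y0:int(u[1]+1.8*r),x0:int(u[0]+1.8*r)]
    e=cv2.HoughCircles(cv2.GaussianBlur(cv2.resize(p,None,fx=4,fy=4,interpolation=2),(0,0),2),cv2.HOUGH_GRADIENT,1,100,param1=80,param2=8,minRadius=int(r*4*.92),maxRadius=int(r*4*1.08))
    c=e[0][0]/4; uv=(x0+c[0],y0+c[1]); print("proj",np.round(u,1),"found",np.round(uv,1),"r",c[2],round(r,1),"xyz",np.round(at_z(C,uv,ztop),1)); 
    return C,im,uv,r
if __name__=="__main__":
    a=sys.argv; p,R=pose();print(np.round(p,1),round(np.degrees(np.arctan2(R[1,0],R[0,0])),2))
    C,im,uv,r=cap(a[1],float(a[2]),float(a[3]),(float(a[4]),float(a[5])))
    k=im[:,:,::-1].copy();cv2.circle(k,(int(uv[0]),int(uv[1])),int(r),(0,0,255),1)
    if len(a)>6: cv2.imwrite("pics/"+a[1]+"c.png",k)
E
python3 cap.py f1 116 27 503.7 216.7 v
```

```text
[503.8 219.  191.2] 92.63
proj [319.3 216.2] found [320.4 215.6] r 16.925 17.7 xyz [504.5 217.2 116. ]
```

View pics/f1c.png

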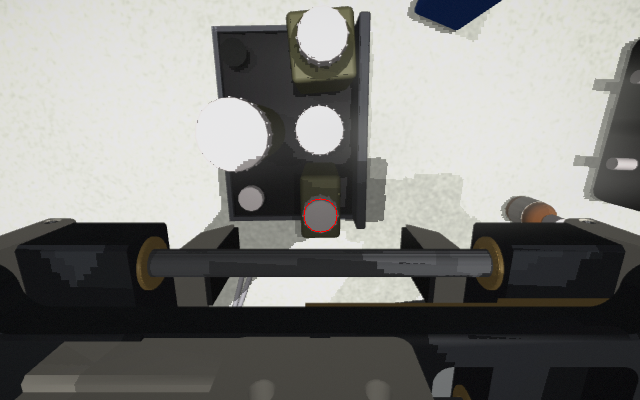

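The circled flask cap is at (320,216), midway between the fingers, so the flask is centred. I'll descend and grip.

Call:
servo_tool(deltas=[{"rx":0,"ry":0,"rz":0,"tx":-0.1,"ty":0.1,"tz":4,"claw":0},{"rx":0,"ry":0,"rz":0,"tx":-0.2,"ty":0.1,"tz":8,"claw":0},{"rx":0,"ry":0,"rz":0,"tx":-0.2,"ty":0.1,"tz":11,"claw":0},{"rx":0,"ry":0,"rz":0,"tx":-0.2,"ty":0.1,"tz":11.8,"claw":0},{"rx":0,"ry":0,"rz":0,"tx":-0.2,"ty":0.1,"tz":11.8,"claw":0.3}], grip_force=25)

```text
clock: 5.2
tool_pos: [505.1, 216.9, 72.9]
tool_rot: [2.169, 2.272, 0.003]
wrist_force: [0.2, 0.9, 0.6]
finger_gap: 85.8
```

Call:
servo_tool(deltas=[{"rx":0,"ry":0,"rz":0,"tx":0,"ty":0,"tz":0,"claw":0.5},{"rx":0,"ry":0,"rz":0,"tx":0,"ty":0,"tz":0,"claw":0.6},{"rx":0,"ry":0,"rz":0,"tx":0,"ty":0,"tz":0,"claw":1},{"rx":0,"ry":0,"rz":0,"tx":0,"ty":0,"tz":0,"claw":1},{"rx":0,"ry":0,"rz":0,"tx":0,"ty":0,"tz":0,"claw":1}])

```text
clock: 5.82
tool_pos: [504.4, 215.9, 71.8]
tool_rot: [2.17, 2.271, 0.0]
wrist_force: [0.2, 1.1, 0.5]
finger_gap: 36.7
```

Run:
```python
from h import *
s=read_state();p,R=pose();print(p,np.degrees(np.arctan2(R[1,0],R[0,0])),s["finger_gap"],s["wrist_force"])
snap("wrist","g1")
deltas([(p[0],p[1],200,92.5),(677,-13,205,92.5)])
```

```text
[504.37544373 215.85024568  71.77878571] 92.60181680783455 36.70302098089771 [0.19320236 1.14692101 0.4671362 ]
t [ -0.     0.   -12.83] r [-0.   0.   0.1]
t [-23.65  16.21 -13.33] r [-0.   0.   0.1]
```

Call:
servo_tool(deltas=[{"rx":0,"ry":0,"rz":0,"tx":0,"ty":0,"tz":0,"claw":1},{"rx":0,"ry":0,"rz":0,"tx":0,"ty":0,"tz":0,"claw":1},{"rx":0,"ry":0,"rz":0,"tx":0,"ty":0,"tz":0,"claw":1},{"rx":0,"ry":0,"rz":0,"tx":0,"ty":0,"tz":-0.3,"claw":1},{"rx":0,"ry":0,"rz":0,"tx":0,"ty":0,"tz":-1,"claw":1}])

```text
clock: 6.5
tool_pos: [503.8, 215.7, 81.5]
tool_rot: [-2.17, -2.271, 0.002]
wrist_force: [0.2, -0.2, -2.0]
finger_gap: 34.0
```

Run:
```python
from h import *
s=read_state();p,R=pose();print(p,np.degrees(np.arctan2(R[1,0],R[0,0])),s["finger_gap"],s["wrist_force"])
deltas([(p[0],p[1],205,92.5),(677,-13,205,92.5)])
```

```text
[503.8018003  215.68989652  81.53485317] 92.61452051655557 33.964714316625006 [ 0.24480249 -0.22008321 -2.01433619]
t [ -0.    -0.02 -12.35] r [-0.1  0.   0.1]
t [-23.64  16.24 -12.36] r [-0.1  0.   0.1]
```

Call:
servo_tool(deltas=[{"rx":0,"ry":0,"rz":0,"tx":0,"ty":0,"tz":-3,"claw":1},{"rx":0,"ry":0,"rz":0,"tx":0,"ty":0,"tz":-7,"claw":1},{"rx":0,"ry":0,"rz":0,"tx":-1.5,"ty":1.5,"tz":-10.5,"claw":1},{"rx":0,"ry":0,"rz":0,"tx":-4,"ty":4,"tz":-12.5,"claw":1},{"rx":0,"ry":0,"rz":0,"tx":-7,"ty":6.5,"tz":-12.5,"claw":1}])

```text
clock: 7.12
tool_pos: [574.1, 149.5, 209.5]
tool_rot: [2.167, 2.271, 0.006]
wrist_force: [1.1, -0.3, -2.7]
finger_gap: 33.8
```

Call:
servo_tool(deltas=[{"rx":0,"ry":0,"rz":0,"tx":-4,"ty":2.5,"tz":0,"claw":1},{"rx":0,"ry":0,"rz":0,"tx":-8,"ty":5,"tz":0,"claw":1},{"rx":0,"ry":0,"rz":0,"tx":-12,"ty":7.5,"tz":0,"claw":1},{"rx":0,"ry":0,"rz":0,"tx":-15,"ty":9,"tz":0,"claw":1},{"rx":0,"ry":0,"rz":0,"tx":-16.6,"ty":9.7,"tz":0,"claw":1}])

```text
clock: 7.75
tool_pos: [677.4, -15.1, 206.4]
tool_rot: [-2.174, -2.268, 0.001]
wrist_force: [0.1, 0.2, -2.6]
finger_gap: 33.8
```

Run:
```python
from h import *
s=read_state();p,R=pose();print(p,np.degrees(np.arctan2(R[1,0],R[0,0])),s["finger_gap"],s["wrist_force"])
C,im=snap("wrist","t1")
for n in ("wrist",):
    for r in landmark_of(n,"tray_floor")[:2]: print(r["at"],r["confidence"],at_z(C,r["at"],4))
    for r in masks_of(n,"tray_floor")[:1]:
        c=max(cv2.findContours(r["region"].astype(np.uint8),0,1)[0],key=cv2.contourArea)
        P=np.array([at_z(C,q[0],14)[:2] for q in c],np.float32);print(r["confidence"],cv2.minAreaRect(P),P.min(0),P.max(0))
```

```text
[677.36095966 -15.06010194 206.40098832] 92.44048768309577 33.78979646977348 [ 0.14164677  0.19757367 -2.55718448]
[278.7, 182.1] 0.75 [629.26663589 -18.12194763   4.        ]
0.77 ((624.2709350585938, -2.0045089721679688), (191.9053955078125, 151.32147216796875), 8.92628288269043) [519.07263 -75.01159] [728.7342   86.26389]
```

View pics/t1.png

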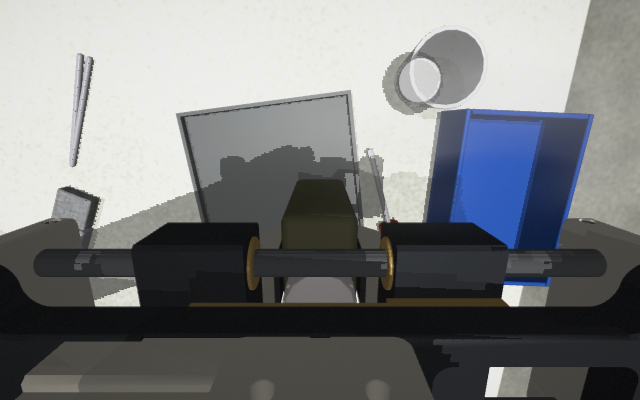

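The flask is held upright between the fingers (320,210). The tray corners at (180,115) and (352,93) fit a centre of about (628,-19) and a yaw of 9°. I'll lower it slowly.

Call:
servo_tool(deltas=[{"rx":0,"ry":0,"rz":0,"tx":0.2,"ty":0,"tz":3,"claw":1},{"rx":0,"ry":0,"rz":0,"tx":0.3,"ty":0,"tz":6.5,"claw":1},{"rx":0,"ry":0,"rz":0,"tx":0.3,"ty":0,"tz":9.5,"claw":1},{"rx":0,"ry":0,"rz":0,"tx":0.3,"ty":0,"tz":11.5,"claw":1},{"rx":0,"ry":0,"rz":0,"tx":0.3,"ty":0,"tz":12.5,"claw":1}])

```text
clock: 8.52
tool_pos: [676.0, -7.9, 81.0]
tool_rot: [-2.167, -2.273, 0.0]
wrist_force: [0.5, -0.6, -1.7]
finger_gap: 34.1
```

Call:
servo_tool(deltas=[{"rx":0,"ry":0,"rz":0,"tx":0,"ty":0,"tz":0.2,"claw":1},{"rx":0,"ry":0,"rz":0,"tx":0,"ty":0,"tz":0.4,"claw":1},{"rx":0,"ry":0,"rz":0,"tx":0,"ty":0,"tz":0.5,"claw":1},{"rx":0,"ry":0,"rz":0,"tx":0,"ty":0,"tz":0.6,"claw":1},{"rx":0,"ry":0,"rz":0,"tx":0,"ty":0,"tz":0.6,"claw":1}])

```text
clock: 9.15
tool_pos: [676.9, -9.6, 75.9]
tool_rot: [2.17, 2.271, 0.0]
wrist_force: [0.2, -0.4, -1.6]
finger_gap: 33.7
```

Call:
servo_tool(deltas=[{"rx":0,"ry":0,"rz":0,"tx":0,"ty":0,"tz":0.1,"claw":1},{"rx":0,"ry":0,"rz":0,"tx":0,"ty":0,"tz":0.2,"claw":1},{"rx":0,"ry":0,"rz":0,"tx":0,"ty":0,"tz":0.25,"claw":1},{"rx":0,"ry":0,"rz":0,"tx":0,"ty":0,"tz":0.3,"claw":1},{"rx":0,"ry":0,"rz":0,"tx":0,"ty":0,"tz":0.3,"claw":1}])

```text
clock: 9.78
tool_pos: [676.8, -9.5, 72.7]
tool_rot: [-2.17, -2.271, -0.0]
wrist_force: [0.3, -0.1, -1.8]
finger_gap: 33.9
```

Call:
servo_tool(deltas=[{"rx":0,"ry":0,"rz":0,"tx":0,"ty":0,"tz":0.05,"claw":1},{"rx":0,"ry":0,"rz":0,"tx":0,"ty":0,"tz":0.1,"claw":1},{"rx":0,"ry":0,"rz":0,"tx":0,"ty":0,"tz":0.1,"claw":1},{"rx":0,"ry":0,"rz":0,"tx":0,"ty":0,"tz":0.15,"claw":1},{"rx":0,"ry":0,"rz":0,"tx":0,"ty":0,"tz":0.15,"claw":1}])

```text
clock: 10.4
tool_pos: [676.9, -9.5, 71.8]
tool_rot: [2.17, 2.271, 0.0]
wrist_force: [-2.4, -0.1, 3.8]
finger_gap: 33.9
```

Call:
servo_tool(deltas=[{"rx":0,"ry":0,"rz":0,"tx":0,"ty":0,"tz":0,"claw":0.6},{"rx":0,"ry":0,"rz":0,"tx":0,"ty":0,"tz":0,"claw":0.55},{"rx":0,"ry":0,"rz":0,"tx":0,"ty":0,"tz":0,"claw":0.4},{"rx":0,"ry":0,"rz":0,"tx":0,"ty":0,"tz":0,"claw":0.2},{"rx":0,"ry":0,"rz":0,"tx":0,"ty":0,"tz":0,"claw":0}])

```text
clock: 11.02
tool_pos: [676.8, -9.5, 71.2]
tool_rot: [2.17, 2.271, 0.0]
wrist_force: [-0.3, -0.5, 0.4]
finger_gap: 66.7
```

Call:
servo_tool(deltas=[{"rx":0,"ry":0,"rz":0,"tx":0,"ty":0,"tz":-2,"claw":0},{"rx":0,"ry":0,"rz":0,"tx":0,"ty":0,"tz":-6,"claw":0},{"rx":0,"ry":0,"rz":0,"tx":0,"ty":0,"tz":-11,"claw":0},{"rx":0,"ry":0,"rz":0,"tx":2,"ty":-2,"tz":-13,"claw":0},{"rx":0,"ry":0,"rz":0,"tx":6,"ty":-5,"tz":-13,"claw":0}])

```text
clock: 11.65
tool_pos: [626.2, 47.3, 205.1]
tool_rot: [2.172, 2.263, 0.007]
wrist_force: [0.1, 0.6, 1.2]
finger_gap: 91.5
```

Run:
```python
from h import *
p,R=pose();print(p,np.degrees(np.arctan2(R[1,0],R[0,0])))
deltas([(438.5,275.5,195,93.4)])
```

```text
[626.23645399  47.27631742 205.1193287 ] 92.35930047394712
t [ 23.58 -17.82   0.88] r [ 0.4  0.  -1. ]
```

Call:
servo_tool(deltas=[{"rx":0,"ry":0,"rz":-0.2,"tx":4.8,"ty":-3.6,"tz":0,"claw":0},{"rx":0,"ry":0,"rz":-0.5,"tx":9.5,"ty":-7.2,"tz":0,"claw":0},{"rx":0,"ry":0,"rz":-0.8,"tx":14.3,"ty":-10.8,"tz":0,"claw":0},{"rx":0,"ry":0,"rz":-1,"tx":19,"ty":-14.5,"tz":0.5,"claw":0},{"rx":0,"ry":0,"rz":-1,"tx":23.2,"ty":-17.7,"tz":1,"claw":0}])

```text
clock: 12.28
tool_pos: [435.4, 273.9, 192.8]
tool_rot: [2.148, 2.291, 0.003]
wrist_force: [1.3, 0.2, 0.8]
finger_gap: 91.9
```

Call:
servo_tool(deltas=[{"rx":0,"ry":0,"rz":0,"tx":0,"ty":0,"tz":0,"claw":0},{"rx":0,"ry":0,"rz":0,"tx":0,"ty":0,"tz":0,"claw":0},{"rx":0,"ry":0,"rz":0,"tx":0,"ty":0,"tz":0,"claw":0},{"rx":0,"ry":0,"rz":0,"tx":0,"ty":0,"tz":0,"claw":0},{"rx":0,"ry":0,"rz":0,"tx":0,"ty":0,"tz":0,"claw":0}])

```text
clock: 12.9
tool_pos: [437.2, 271.2, 191.2]
tool_rot: [-2.152, -2.288, 0.0]
wrist_force: [-0.1, 0.4, 0.2]
finger_gap: 91.8
```

```bash
python3 cap.py j1 116 54 439 275.2 v
python3 - <<'E'
from h import *
C=cam("wrist")
for k,g in (("sq",(500,341.7)),):
    print(proj(C,(*g,120)))
E
```

```text
[437.2 271.2 191.2] 93.52
proj [322.3 208.4] found [320.9 206.4] r 34.95 35.7 xyz [437.8 276.7 116. ]
[416.93230571 123.17560732]
```

View pics/j1c.png

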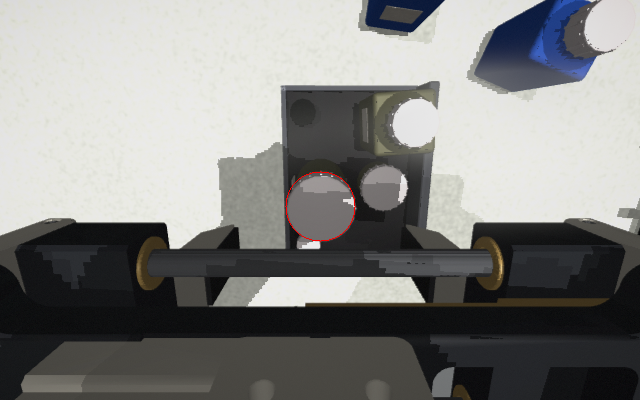

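The jar lid is circled at (321,206), centred between the fingers. I'll shift 5 mm along tool x, descend and grip.

Call:
servo_tool(deltas=[{"rx":0,"ry":0,"rz":0,"tx":0.5,"ty":0.1,"tz":3.5,"claw":0},{"rx":0,"ry":0,"rz":0,"tx":0.5,"ty":0.1,"tz":7,"claw":0},{"rx":0,"ry":0,"rz":0,"tx":0.5,"ty":0.1,"tz":10.5,"claw":0},{"rx":0,"ry":0,"rz":0,"tx":0.5,"ty":0.1,"tz":11.8,"claw":0},{"rx":0,"ry":0,"rz":0,"tx":0.5,"ty":0.1,"tz":11.8,"claw":0.2}])

```text
clock: 13.58
tool_pos: [437.0, 276.9, 72.9]
tool_rot: [-2.15, -2.29, 0.002]
wrist_force: [0.1, -0.9, 0.3]
finger_gap: 85.6
```

Call:
servo_tool(deltas=[{"rx":0,"ry":0,"rz":0,"tx":0,"ty":0,"tz":0,"claw":0.35},{"rx":0,"ry":0,"rz":0,"tx":0,"ty":0,"tz":0,"claw":0.4},{"rx":0,"ry":0,"rz":0,"tx":0,"ty":0,"tz":0,"claw":1},{"rx":0,"ry":0,"rz":0,"tx":0,"ty":0,"tz":0,"claw":1},{"rx":0,"ry":0,"rz":0,"tx":0,"ty":0,"tz":0,"claw":1}])

```text
clock: 14.2
tool_pos: [437.8, 277.0, 73.8]
tool_rot: [2.15, 2.29, 0.001]
wrist_force: [-1.4, -0.2, 5.8]
finger_gap: 52.3
```

Call:
servo_tool(deltas=[{"rx":0,"ry":0,"rz":0,"tx":0,"ty":0,"tz":0,"claw":1},{"rx":0,"ry":0,"rz":0,"tx":0,"ty":0,"tz":0,"claw":1},{"rx":0,"ry":0,"rz":0,"tx":0,"ty":0,"tz":0,"claw":1},{"rx":0,"ry":0,"rz":0,"tx":0,"ty":0,"tz":0,"claw":1},{"rx":0,"ry":0,"rz":0,"tx":0,"ty":0,"tz":0,"claw":1}])

```text
clock: 14.82
tool_pos: [437.8, 277.0, 73.8]
tool_rot: [2.15, 2.29, 0.001]
wrist_force: [-1.2, -0.9, 5.9]
finger_gap: 52.6
```

Run:
```python
from h import *
s=read_state();p,R=pose();print(p,np.degrees(np.arctan2(R[1,0],R[0,0])),s["finger_gap"],s["wrist_force"])
deltas([(437.8,276.5,205,93.5),(586,-71,205,92.5)])
```

```text
[437.80272981 277.02692893  73.84117319] 93.59946880444386 52.588164087353725 [-1.18294931 -0.93317155  5.85906114]
t [-5.000e-02  1.000e-02 -1.312e+01] r [0.1 0.  0.1]
t [-35.67  12.62 -13.1 ] r [0.1 0.  1.1]
```

Call:
servo_tool(deltas=[{"rx":0,"ry":0,"rz":0,"tx":0,"ty":0,"tz":-2,"claw":1},{"rx":0,"ry":0,"rz":0,"tx":0,"ty":0,"tz":-5.5,"claw":1},{"rx":0,"ry":0,"rz":0,"tx":0,"ty":0,"tz":-9.5,"claw":1},{"rx":0,"ry":0,"rz":0,"tx":-1.5,"ty":0.5,"tz":-12.5,"claw":1},{"rx":0,"ry":0,"rz":0,"tx":-5,"ty":1.8,"tz":-13.2,"claw":1}])

```text
clock: 15.45
tool_pos: [458.7, 230.5, 208.5]
tool_rot: [2.144, 2.294, 0.007]
wrist_force: [0.3, -0.4, -3.2]
finger_gap: 52.7
```

Call:
servo_tool(deltas=[{"rx":0,"ry":0,"rz":0.2,"tx":-4.5,"ty":1.6,"tz":0,"claw":1},{"rx":0,"ry":0,"rz":0.4,"tx":-9.5,"ty":3.4,"tz":0,"claw":1},{"rx":0,"ry":0,"rz":0.6,"tx":-14.5,"ty":5.2,"tz":0,"claw":1},{"rx":0,"ry":0,"rz":0.8,"tx":-19.5,"ty":7,"tz":0,"claw":1},{"rx":0,"ry":0,"rz":1,"tx":-24,"ty":8.5,"tz":0,"claw":1}])

```text
clock: 16.08
tool_pos: [558.8, -8.1, 206.1]
tool_rot: [2.171, 2.27, 0.0]
wrist_force: [0.4, 0.9, -1.9]
finger_gap: 52.7
```

Call:
servo_tool(deltas=[{"rx":0,"ry":0,"rz":0,"tx":-3,"ty":1.1,"tz":0,"claw":1},{"rx":0,"ry":0,"rz":0,"tx":-5,"ty":1.9,"tz":0,"claw":1},{"rx":0,"ry":0,"rz":0,"tx":-6,"ty":2.2,"tz":0,"claw":1},{"rx":0,"ry":0,"rz":0,"tx":-6.5,"ty":2.3,"tz":0,"claw":1},{"rx":0,"ry":0,"rz":0,"tx":-6.5,"ty":2.3,"tz":0,"claw":1}])

```text
clock: 16.7
tool_pos: [584.1, -68.9, 205.3]
tool_rot: [-2.169, -2.273, -0.0]
wrist_force: [-0.1, -0.5, -3.2]
finger_gap: 53.0
```

Run:
```python
from h import *
s=read_state();p,R=pose();print(p,np.degrees(np.arctan2(R[1,0],R[0,0])),s["finger_gap"],s["wrist_force"])
deltas([(586,-71,76,92.5)])
```

```text
[584.10398732 -68.90115259 205.32280786] 92.68157025537785 53.04373892882934 [-0.10319977 -0.45058728 -3.23586808]
t [-0.22  0.18 12.93] r [-0.  -0.   0.2]
```

Call:
servo_tool(deltas=[{"rx":0,"ry":0,"rz":0,"tx":0,"ty":0.1,"tz":3,"claw":1},{"rx":0,"ry":0,"rz":0,"tx":0,"ty":0.2,"tz":6.5,"claw":1},{"rx":0,"ry":0,"rz":0,"tx":0,"ty":0.2,"tz":9.5,"claw":1},{"rx":0,"ry":0,"rz":0,"tx":0,"ty":0.2,"tz":11.5,"claw":1},{"rx":0,"ry":0,"rz":0,"tx":0,"ty":0.2,"tz":12.4,"claw":1}])

```text
clock: 17.32
tool_pos: [585.9, -68.9, 80.4]
tool_rot: [-2.168, -2.272, 0.001]
wrist_force: [-0.5, -0.3, -1.6]
finger_gap: 52.6
```

Call:
servo_tool(deltas=[{"rx":0,"ry":0,"rz":0,"tx":0,"ty":0,"tz":0.1,"claw":1},{"rx":0,"ry":0,"rz":0,"tx":0,"ty":0,"tz":0.2,"claw":1},{"rx":0,"ry":0,"rz":0,"tx":0,"ty":0,"tz":0.3,"claw":1},{"rx":0,"ry":0,"rz":0,"tx":0,"ty":0,"tz":0.3,"claw":1},{"rx":0,"ry":0,"rz":0,"tx":0,"ty":0,"tz":0.3,"claw":1}])

```text
clock: 17.95
tool_pos: [586.5, -69.9, 78.5]
tool_rot: [2.17, 2.271, 0.0]
wrist_force: [0.9, 0.1, -2.9]
finger_gap: 52.8
```

Call:
servo_tool(deltas=[{"rx":0,"ry":0,"rz":0,"tx":0,"ty":0,"tz":0.1,"claw":1},{"rx":0,"ry":0,"rz":0,"tx":0,"ty":0,"tz":0.2,"claw":1},{"rx":0,"ry":0,"rz":0,"tx":0,"ty":0,"tz":0.3,"claw":1},{"rx":0,"ry":0,"rz":0,"tx":0,"ty":0,"tz":0.4,"claw":1},{"rx":0,"ry":0,"rz":0,"tx":0,"ty":0,"tz":0.4,"claw":1}])

```text
clock: 18.58
tool_pos: [586.3, -69.8, 74.1]
tool_rot: [-2.17, -2.271, 0.0]
wrist_force: [-0.2, 0.2, -2.2]
finger_gap: 52.9
```

Call:
servo_tool(deltas=[{"rx":0,"ry":0,"rz":0,"tx":0,"ty":0,"tz":0.05,"claw":1},{"rx":0,"ry":0,"rz":0,"tx":0,"ty":0,"tz":0.1,"claw":1},{"rx":0,"ry":0,"rz":0,"tx":0,"ty":0,"tz":0.1,"claw":1},{"rx":0,"ry":0,"rz":0,"tx":0,"ty":0,"tz":0.1,"claw":1},{"rx":0,"ry":0,"rz":0,"tx":0,"ty":0,"tz":0.1,"claw":1}])

```text
clock: 19.2
tool_pos: [586.4, -69.8, 73.9]
tool_rot: [2.17, 2.271, -0.0]
wrist_force: [-2.9, -0.1, 5.2]
finger_gap: 52.4
```

Call:
servo_tool(deltas=[{"rx":0,"ry":0,"rz":0,"tx":0,"ty":0,"tz":0,"claw":0.42},{"rx":0,"ry":0,"rz":0,"tx":0,"ty":0,"tz":0,"claw":0.37},{"rx":0,"ry":0,"rz":0,"tx":0,"ty":0,"tz":0,"claw":0.2},{"rx":0,"ry":0,"rz":0,"tx":0,"ty":0,"tz":0,"claw":0},{"rx":0,"ry":0,"rz":0,"tx":0,"ty":0,"tz":0,"claw":0}])

```text
clock: 19.82
tool_pos: [586.4, -69.8, 73.2]
tool_rot: [-2.17, -2.271, -0.0]
wrist_force: [0.3, -0.5, -0.8]
finger_gap: 83.3
```

Call:
servo_tool(deltas=[{"rx":0,"ry":0,"rz":0,"tx":0,"ty":0,"tz":-2,"claw":0},{"rx":0,"ry":0,"rz":0,"tx":0,"ty":0,"tz":-6,"claw":0},{"rx":0,"ry":0,"rz":0,"tx":0,"ty":0,"tz":-11,"claw":0},{"rx":0,"ry":0,"rz":0,"tx":3,"ty":-0.5,"tz":-13,"claw":0},{"rx":0,"ry":0,"rz":0,"tx":8,"ty":-1.5,"tz":-13,"claw":0}])

```text
clock: 20.45
tool_pos: [569.0, 9.7, 205.9]
tool_rot: [2.172, 2.265, 0.004]
wrist_force: [-0.4, 0.9, -0.4]
finger_gap: 92.1
```

Run:
```python
from h import *
p,R=pose();print(p,np.degrees(np.arctan2(R[1,0],R[0,0])))
deltas([(500,338,200,96.5)])
```

```text
[569.03064076   9.72774417 205.94038317] 92.39119274501627
t [33.09 -5.53  0.54] r [ 0.3  0.1 -4.1]
```

Call:
servo_tool(deltas=[{"rx":0,"ry":0,"rz":-0.8,"tx":6,"ty":-1,"tz":0,"claw":0},{"rx":0,"ry":0,"rz":-1.6,"tx":12,"ty":-2,"tz":0,"claw":0},{"rx":0,"ry":0,"rz":-2.4,"tx":18,"ty":-3,"tz":0,"claw":0},{"rx":0,"ry":0,"rz":-3.2,"tx":24,"ty":-4,"tz":0,"claw":0},{"rx":0,"ry":0,"rz":-4.1,"tx":29,"ty":-5,"tz":0.5,"claw":0}])

```text
clock: 21.08
tool_pos: [502.4, 300.8, 199.3]
tool_rot: [-2.083, -2.351, -0.002]
wrist_force: [0.1, 1.2, 0.2]
finger_gap: 92.1
```

Call:
servo_tool(deltas=[{"rx":0,"ry":0,"rz":0,"tx":2.5,"ty":-0.2,"tz":0,"claw":0},{"rx":0,"ry":0,"rz":0,"tx":3.5,"ty":-0.3,"tz":0.2,"claw":0},{"rx":0,"ry":0,"rz":0,"tx":3.8,"ty":-0.3,"tz":0.5,"claw":0},{"rx":0,"ry":0,"rz":0,"tx":3.8,"ty":-0.3,"tz":0.5,"claw":0},{"rx":0,"ry":0,"rz":0,"tx":3.8,"ty":-0.3,"tz":0.5,"claw":0}])

```text
clock: 21.7
tool_pos: [497.9, 332.7, 193.1]
tool_rot: [2.09, 2.345, -0.001]
wrist_force: [-0.1, -0.6, -1.1]
finger_gap: 92.0
```

```bash
python3 cap.py s1 120 34 500 341.7 v
python3 - <<'E'
import cv2,numpy as np
k=cv2.imread("pics/s1c.png")[120:280,200:440]
cv2.imwrite("pics/s1d.png",np.clip(cv2.resize(k,None,fx=3.3,fy=3.3,interpolation=2)*1.5,0,255).astype(np.uint8))
E
```

```text
[497.9 332.7 193.1] 96.58
proj [323.7 202.9] found [323.6 203.1] r 21.575 22.8 xyz [500.  341.5 120. ]
```

View pics/s1d.png

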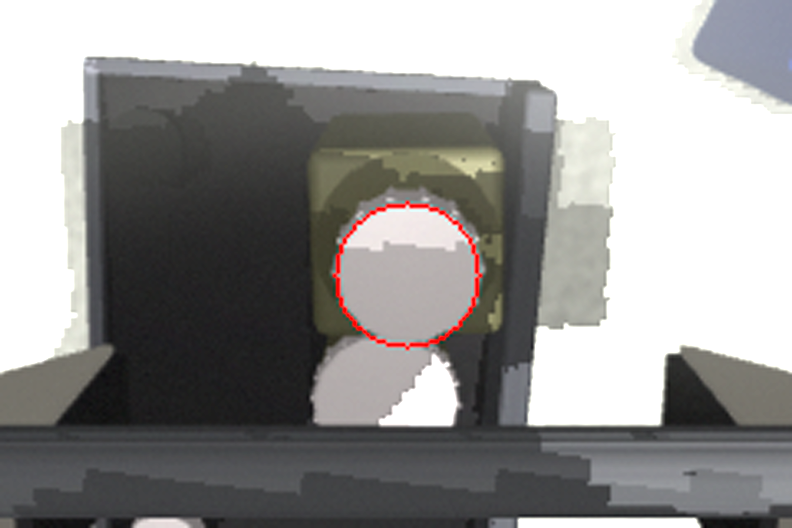

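The bottle (405,240) now lies square to the image, so the 96.6° yaw fits. The cap is circled at (407,275). I'll shift and grip.

Call:
servo_tool(deltas=[{"rx":0,"ry":0,"rz":0,"tx":0.8,"ty":0.3,"tz":3,"claw":0},{"rx":0,"ry":0,"rz":0,"tx":0.85,"ty":0.3,"tz":6.5,"claw":0},{"rx":0,"ry":0,"rz":0,"tx":0.85,"ty":0.3,"tz":10,"claw":0},{"rx":0,"ry":0,"rz":0,"tx":0.85,"ty":0.3,"tz":11.6,"claw":0},{"rx":0,"ry":0,"rz":0,"tx":0.85,"ty":0.3,"tz":11.6,"claw":0.2}])

```text
clock: 22.38
tool_pos: [498.9, 342.3, 76.5]
tool_rot: [-2.088, -2.347, 0.003]
wrist_force: [-0.3, -0.1, 0.8]
finger_gap: 85.6
```

Call:
servo_tool(deltas=[{"rx":0,"ry":0,"rz":0,"tx":0,"ty":0,"tz":0,"claw":0.35},{"rx":0,"ry":0,"rz":0,"tx":0,"ty":0,"tz":0,"claw":0.42},{"rx":0,"ry":0,"rz":0,"tx":0,"ty":0,"tz":0,"claw":1},{"rx":0,"ry":0,"rz":0,"tx":0,"ty":0,"tz":0,"claw":1},{"rx":0,"ry":0,"rz":0,"tx":0,"ty":0,"tz":0,"claw":1}])

```text
clock: 23.0
tool_pos: [499.6, 343.1, 77.8]
tool_rot: [2.087, 2.347, 0.001]
wrist_force: [-0.8, -0.3, 4.8]
finger_gap: 49.6
```

Call:
servo_tool(deltas=[{"rx":0,"ry":0,"rz":0,"tx":0,"ty":0,"tz":0,"claw":1},{"rx":0,"ry":0,"rz":0,"tx":0,"ty":0,"tz":0,"claw":1},{"rx":0,"ry":0,"rz":0,"tx":0,"ty":0,"tz":0,"claw":1},{"rx":0,"ry":0,"rz":0,"tx":0,"ty":0,"tz":0,"claw":1},{"rx":0,"ry":0,"rz":0,"tx":0,"ty":0,"tz":0,"claw":1}])

```text
clock: 23.62
tool_pos: [499.6, 343.2, 77.8]
tool_rot: [2.087, 2.347, 0.001]
wrist_force: [-0.6, -1.3, 5.8]
finger_gap: 50.1
```

Run:
```python
from h import *
s=read_state();p,R=pose();print(p,np.degrees(np.arctan2(R[1,0],R[0,0])),s["finger_gap"],s["wrist_force"])
deltas([(571.5,16,205,96.6)])
```

```text
[499.56040224 343.16990853  77.82426934] 96.69927519463992 50.08356987512906 [-0.59447549 -1.31267484  5.76225152]
t [-33.33   3.34 -12.71] r [0.  0.  0.1]
```

Call:
servo_tool(deltas=[{"rx":0,"ry":0,"rz":0,"tx":0,"ty":0,"tz":-2,"claw":1},{"rx":0,"ry":0,"rz":0,"tx":0,"ty":0,"tz":-5.5,"claw":1},{"rx":0,"ry":0,"rz":0,"tx":0,"ty":0,"tz":-9.5,"claw":1},{"rx":0,"ry":0,"rz":0,"tx":-1.5,"ty":0.1,"tz":-12.5,"claw":1},{"rx":0,"ry":0,"rz":0,"tx":-5,"ty":0.5,"tz":-13,"claw":1}])

```text
clock: 24.25
tool_pos: [509.8, 296.9, 210.8]
tool_rot: [2.082, 2.352, 0.008]
wrist_force: [0.6, -1.5, -3.2]
finger_gap: 50.1
```

Call:
servo_tool(deltas=[{"rx":0,"ry":0,"rz":0,"tx":-4.5,"ty":0.5,"tz":0,"claw":1},{"rx":0,"ry":0,"rz":0,"tx":-9.5,"ty":1,"tz":0,"claw":1},{"rx":0,"ry":0,"rz":0,"tx":-14.5,"ty":1.5,"tz":0,"claw":1},{"rx":0,"ry":0,"rz":0,"tx":-19,"ty":2,"tz":0,"claw":1},{"rx":0,"ry":0,"rz":0,"tx":-22.5,"ty":2.3,"tz":0,"claw":1}])

```text
clock: 24.88
tool_pos: [559.1, 70.7, 207.7]
tool_rot: [2.089, 2.346, -0.001]
wrist_force: [-0.2, 0.5, -1.9]
finger_gap: 50.4
```

Call:
servo_tool(deltas=[{"rx":0,"ry":0,"rz":0,"tx":-2.5,"ty":0.3,"tz":0,"claw":1},{"rx":0,"ry":0,"rz":0,"tx":-4.5,"ty":0.5,"tz":0,"claw":1},{"rx":0,"ry":0,"rz":0,"tx":-5.5,"ty":0.5,"tz":0,"claw":1},{"rx":0,"ry":0,"rz":0,"tx":-5.8,"ty":0.5,"tz":0,"claw":1},{"rx":0,"ry":0,"rz":0,"tx":-5.8,"ty":0.5,"tz":0,"claw":1}])

```text
clock: 25.5
tool_pos: [570.6, 17.2, 207.3]
tool_rot: [-2.086, -2.349, -0.001]
wrist_force: [-0.4, 0.8, -3.1]
finger_gap: 50.0
```

Run:
```python
from h import *
s=read_state();p,R=pose();print(p,np.degrees(np.arctan2(R[1,0],R[0,0])),s["finger_gap"],s["wrist_force"])
deltas([(571.5,16,80,96.6)])
```

```text
[570.62050636  17.20435698 207.33849102] 96.77948150657231 49.95626941553303 [-0.37300928  0.75343427 -3.05392678]
t [-0.14  0.07 12.73] r [ 0.  -0.   0.2]
```

Call:
servo_tool(deltas=[{"rx":0,"ry":0,"rz":0,"tx":0,"ty":0,"tz":3,"claw":1},{"rx":0,"ry":0,"rz":0,"tx":0,"ty":0,"tz":6.5,"claw":1},{"rx":0,"ry":0,"rz":0,"tx":0,"ty":0,"tz":9.5,"claw":1},{"rx":0,"ry":0,"rz":0,"tx":0,"ty":0,"tz":11.5,"claw":1},{"rx":0,"ry":0,"rz":0,"tx":0,"ty":0,"tz":12.3,"claw":1}])

```text
clock: 26.12
tool_pos: [570.3, 16.9, 83.3]
tool_rot: [-2.086, -2.348, 0.001]
wrist_force: [-0.0, -0.0, -3.0]
finger_gap: 49.9
```

Call:
servo_tool(deltas=[{"rx":0,"ry":0,"rz":0,"tx":0,"ty":0,"tz":0.1,"claw":1},{"rx":0,"ry":0,"rz":0,"tx":0,"ty":0,"tz":0.2,"claw":1},{"rx":0,"ry":0,"rz":0,"tx":0,"ty":0,"tz":0.3,"claw":1},{"rx":0,"ry":0,"rz":0,"tx":0,"ty":0,"tz":0.3,"claw":1},{"rx":0,"ry":0,"rz":0,"tx":0,"ty":0,"tz":0.3,"claw":1}])

```text
clock: 26.75
tool_pos: [571.0, 16.1, 81.5]
tool_rot: [2.088, 2.347, 0.0]
wrist_force: [0.4, -0.2, -3.8]
finger_gap: 49.7
```

Call:
servo_tool(deltas=[{"rx":0,"ry":0,"rz":0,"tx":0,"ty":0,"tz":0.1,"claw":1},{"rx":0,"ry":0,"rz":0,"tx":0,"ty":0,"tz":0.2,"claw":1},{"rx":0,"ry":0,"rz":0,"tx":0,"ty":0,"tz":0.3,"claw":1},{"rx":0,"ry":0,"rz":0,"tx":0,"ty":0,"tz":0.35,"claw":1},{"rx":0,"ry":0,"rz":0,"tx":0,"ty":0,"tz":0.35,"claw":1}])

```text
clock: 27.38
tool_pos: [570.8, 16.2, 77.9]
tool_rot: [2.088, 2.348, -0.0]
wrist_force: [-0.9, -0.2, -0.0]
finger_gap: 49.8
```

Call:
servo_tool(deltas=[{"rx":0,"ry":0,"rz":0,"tx":0,"ty":0,"tz":0.05,"claw":1},{"rx":0,"ry":0,"rz":0,"tx":0,"ty":0,"tz":0.1,"claw":1},{"rx":0,"ry":0,"rz":0,"tx":0,"ty":0,"tz":0.1,"claw":1},{"rx":0,"ry":0,"rz":0,"tx":0,"ty":0,"tz":0.1,"claw":1},{"rx":0,"ry":0,"rz":0,"tx":0,"ty":0,"tz":0.1,"claw":1}])

```text
clock: 28.0
tool_pos: [570.8, 16.2, 77.8]
tool_rot: [2.087, 2.347, -0.001]
wrist_force: [-5.1, -1.4, 9.6]
finger_gap: 50.0
```

Call:
servo_tool(deltas=[{"rx":0,"ry":0,"rz":0,"tx":0,"ty":0,"tz":0,"claw":0.45},{"rx":0,"ry":0,"rz":0,"tx":0,"ty":0,"tz":0,"claw":0.4},{"rx":0,"ry":0,"rz":0,"tx":0,"ty":0,"tz":0,"claw":0.2},{"rx":0,"ry":0,"rz":0,"tx":0,"ty":0,"tz":0,"claw":0},{"rx":0,"ry":0,"rz":0,"tx":0,"ty":0,"tz":0,"claw":0}])

```text
clock: 28.62
tool_pos: [570.9, 16.2, 76.7]
tool_rot: [-2.088, -2.348, -0.0]
wrist_force: [-0.8, 0.0, -0.1]
finger_gap: 80.7
```

Call:
servo_tool(deltas=[{"rx":0,"ry":0,"rz":0,"tx":0,"ty":0,"tz":-2,"claw":0},{"rx":0,"ry":0,"rz":0,"tx":0,"ty":0,"tz":-6,"claw":0},{"rx":0,"ry":0,"rz":0,"tx":0,"ty":0,"tz":-11,"claw":0},{"rx":0,"ry":0,"rz":0,"tx":2,"ty":-0.5,"tz":-13,"claw":0},{"rx":0,"ry":0,"rz":0,"tx":6,"ty":-1,"tz":-13,"claw":0}])

```text
clock: 29.25
tool_pos: [555.0, 74.3, 209.3]
tool_rot: [2.09, 2.341, 0.003]
wrist_force: [-0.2, 0.2, -0.2]
finger_gap: 91.8
```

Run:
```python
from h import *
p,R=pose();print(p,np.degrees(np.arctan2(R[1,0],R[0,0])),read_state()["q"])
deltas([(500,277,200,3.6)]);deltas([(500,277,200,183.6)])
C,im=snap("wrist","tr")
for k,x,y,z in (("j",586.4,-69.8,116),("f",676.9,-9.5,116),("s",570.8,16.2,120)):print(k,proj(C,(x,y,z)))
for k,z in (("pot_mid",25),("plate_disc",18)):
  for n in ("top",):
    vision.snapshot(n);print(k,[(np.round(at_z(cam(n),r["at"],z)),round(r["confidence"],2)) for r in landmark_of(n,k)[:3]])
```

```text
[555.04690092  74.3050354  209.28044113] 96.49205936625917 [ 0.54778638  0.51545774 -0.9551478   1.80606923  0.47963748  1.06759438
 -0.47128608]
t [20.76 -3.18  0.89] r [ 0.2 -0.1 92.9]
t [20.76 -3.18  0.89] r [  0.1   0.2 -87.1]
j [334.87180529 356.82511947]
f [443.11431433 310.37717877]
s [329.74880571 274.94148628]
pot_mid [(array([496., 265.,  25.]), 0.76), (array([ 503., -300.,   25.]), 0.34)]
plate_disc [(array([ 503., -296.,   18.]), 0.81)]
```

Call:
servo_tool(deltas=[{"rx":0,"ry":0,"rz":9,"tx":3,"ty":-0.5,"tz":0,"claw":0},{"rx":0,"ry":0,"rz":19,"tx":6,"ty":-1,"tz":0,"claw":0},{"rx":0,"ry":0,"rz":29,"tx":9,"ty":-1.5,"tz":0,"claw":0},{"rx":0,"ry":0,"rz":39,"tx":13,"ty":-2,"tz":0,"claw":0},{"rx":0,"ry":0,"rz":48,"tx":16,"ty":-2.5,"tz":0,"claw":0}])

```text
clock: 30.12
tool_pos: [510.1, 231.3, 206.5]
tool_rot: [-2.866, -1.287, 0.001]
wrist_force: [-0.2, -0.8, -0.0]
finger_gap: 91.5
```

Run:
```python
from h import *
p,R=pose();print(p,np.degrees(np.arctan2(R[1,0],R[0,0])),read_state()["q"])
deltas([(500,278,160,3.6)])
```

```text
[510.1224535  231.25886539 206.52572843] 48.36037280095447 [ 0.13745935  0.45884174 -0.78170153  1.80798117  0.37246537  1.02875137
 -1.51556705]
t [ 2.82 -3.86  4.65] r [-0.   0.  44.8]
```

Call:
servo_tool(deltas=[{"rx":0,"ry":0,"rz":9,"tx":0.7,"ty":-0.9,"tz":1,"claw":0},{"rx":0,"ry":0,"rz":18,"tx":1.5,"ty":-2,"tz":2,"claw":0},{"rx":0,"ry":0,"rz":27,"tx":2.3,"ty":-3.1,"tz":3,"claw":0},{"rx":0,"ry":0,"rz":36,"tx":2.8,"ty":-3.9,"tz":4,"claw":0},{"rx":0,"ry":0,"rz":44.8,"tx":2.8,"ty":-3.9,"tz":4.6,"claw":0}])

```text
clock: 30.75
tool_pos: [499.2, 277.3, 159.8]
tool_rot: [3.14, 0.099, -0.002]
wrist_force: [-0.1, 0.3, -1.0]
finger_gap: 91.7
```

Call:
servo_tool(deltas=[{"rx":0,"ry":0,"rz":0,"tx":0,"ty":0,"tz":0,"claw":0},{"rx":0,"ry":0,"rz":0,"tx":0,"ty":0,"tz":0,"claw":0},{"rx":0,"ry":0,"rz":0,"tx":0,"ty":0,"tz":0,"claw":0},{"rx":0,"ry":0,"rz":0,"tx":0,"ty":0,"tz":0,"claw":0},{"rx":0,"ry":0,"rz":0,"tx":0,"ty":0,"tz":0,"claw":0}])

```text
clock: 31.38
tool_pos: [499.7, 277.2, 160.9]
tool_rot: [-3.14, -0.107, -0.0]
wrist_force: [-1.6, -0.3, 0.0]
finger_gap: 91.7
```

```bash
python3 cap.py p1 46 46 500.7 279.6 v; python3 -c "
from h import *
print(read_state()['q'])"
```

```text
[499.7 277.2 160.9] 3.91
proj [317.5 198.3] found [318.4 197.1] r 25.725 25.9 xyz [501.8 278.9  46. ]
[-0.09976397  0.48957193 -0.58282888  1.82173434  0.32940959  0.92777011
 -2.33129038]
```

View pics/p1c.png

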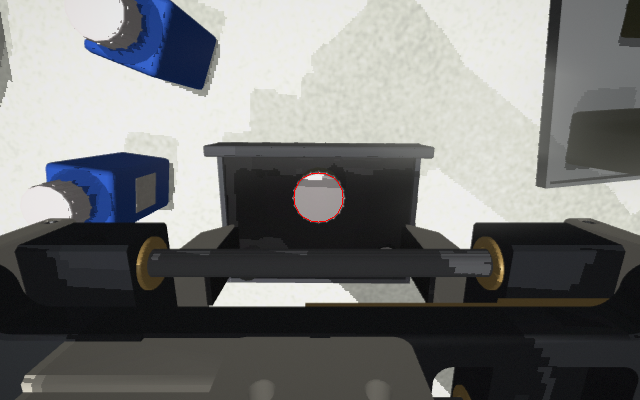

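The pot lid is circled at (318,197), alone in the rack and clear on both sides. I'll descend and grip.

Call:
servo_tool(deltas=[{"rx":0,"ry":0,"rz":0,"tx":0.2,"ty":-0.15,"tz":3.5,"claw":0},{"rx":0,"ry":0,"rz":0,"tx":0.2,"ty":-0.15,"tz":7.5,"claw":0},{"rx":0,"ry":0,"rz":0,"tx":0.2,"ty":-0.15,"tz":11,"claw":0},{"rx":0,"ry":0,"rz":0,"tx":0.2,"ty":-0.15,"tz":13,"claw":0},{"rx":0,"ry":0,"rz":0,"tx":0.2,"ty":-0.15,"tz":13.5,"claw":0.2}])

```text
clock: 32.05
tool_pos: [500.8, 278.8, 24.7]
tool_rot: [3.139, 0.108, -0.003]
wrist_force: [0.1, 0.0, 0.3]
finger_gap: 85.3
```

Call:
servo_tool(deltas=[{"rx":0,"ry":0,"rz":0,"tx":0,"ty":0,"tz":0,"claw":0.35},{"rx":0,"ry":0,"rz":0,"tx":0,"ty":0,"tz":0,"claw":0.45},{"rx":0,"ry":0,"rz":0,"tx":0,"ty":0,"tz":0,"claw":1},{"rx":0,"ry":0,"rz":0,"tx":0,"ty":0,"tz":0,"claw":1},{"rx":0,"ry":0,"rz":0,"tx":0,"ty":0,"tz":0,"claw":1}], grip_force=15)

```text
clock: 32.67
tool_pos: [501.9, 279.0, 26.3]
tool_rot: [-3.14, -0.107, -0.001]
wrist_force: [-0.6, -0.7, 4.3]
finger_gap: 45.4
```

Call:
servo_tool(deltas=[{"rx":0,"ry":0,"rz":0,"tx":0,"ty":0,"tz":0,"claw":1},{"rx":0,"ry":0,"rz":0,"tx":0,"ty":0,"tz":0,"claw":1},{"rx":0,"ry":0,"rz":0,"tx":0,"ty":0,"tz":0,"claw":1},{"rx":0,"ry":0,"rz":0,"tx":0,"ty":0,"tz":0,"claw":1},{"rx":0,"ry":0,"rz":0,"tx":0,"ty":0,"tz":0,"claw":1}])

```text
clock: 33.3
tool_pos: [501.9, 279.0, 26.3]
tool_rot: [-3.14, -0.107, -0.001]
wrist_force: [-1.2, -0.9, 5.7]
finger_gap: 45.5
```

Run:
```python
from h import *
s=read_state();p,R=pose();print(p,np.degrees(np.arctan2(R[1,0],R[0,0])),s["finger_gap"],s["wrist_force"])
deltas([(470,0,150,4),(500,-300,150,4)])
```

```text
[501.87866004 279.0371557   26.29730797] 3.8988380290737132 45.472698322780865 [-1.22665933 -0.90141464  5.71935738]
t [ -5.07  27.62 -12.37] r [ 0.  -0.  -0.1]
t [ -4.11  57.76 -12.37] r [ 0.  -0.  -0.1]
```

Call:
servo_tool(deltas=[{"rx":0,"ry":0,"rz":0,"tx":0,"ty":0,"tz":-2,"claw":1},{"rx":0,"ry":0,"rz":0,"tx":0,"ty":0,"tz":-6,"claw":1},{"rx":0,"ry":0,"rz":0,"tx":0,"ty":0,"tz":-10,"claw":1},{"rx":0,"ry":0,"rz":0,"tx":0,"ty":2,"tz":-12.4,"claw":1},{"rx":0,"ry":0,"rz":0,"tx":-0.5,"ty":6,"tz":-12.4,"claw":1}])

```text
clock: 33.92
tool_pos: [502.0, 221.3, 153.3]
tool_rot: [-3.136, -0.113, -0.009]
wrist_force: [-0.6, -0.1, -2.0]
finger_gap: 45.5
```

Call:
servo_tool(deltas=[{"rx":0,"ry":0,"rz":0,"tx":-0.4,"ty":5,"tz":0,"claw":1},{"rx":0,"ry":0,"rz":0,"tx":-0.8,"ty":10,"tz":0,"claw":1},{"rx":0,"ry":0,"rz":0,"tx":-1.2,"ty":15,"tz":0,"claw":1},{"rx":0,"ry":0,"rz":0,"tx":-1.5,"ty":20,"tz":0,"claw":1},{"rx":0,"ry":0,"rz":0,"tx":-1.8,"ty":25,"tz":0,"claw":1}])

```text
clock: 34.55
tool_pos: [499.5, -33.3, 150.7]
tool_rot: [3.14, 0.108, 0.002]
wrist_force: [1.1, 0.2, -1.8]
finger_gap: 45.5
```

Call:
servo_tool(deltas=[{"rx":0,"ry":0,"rz":0,"tx":-0.3,"ty":5,"tz":0,"claw":1},{"rx":0,"ry":0,"rz":0,"tx":-0.6,"ty":10,"tz":0,"claw":1},{"rx":0,"ry":0,"rz":0,"tx":-0.9,"ty":15,"tz":0,"claw":1},{"rx":0,"ry":0,"rz":0,"tx":-1.2,"ty":19,"tz":0,"claw":1},{"rx":0,"ry":0,"rz":0,"tx":-1.5,"ty":21,"tz":0,"claw":1}])

```text
clock: 35.17
tool_pos: [498.5, -244.9, 150.3]
tool_rot: [3.139, 0.102, 0.001]
wrist_force: [0.7, 0.5, -1.2]
finger_gap: 45.0
```

Call:
servo_tool(deltas=[{"rx":0,"ry":0,"rz":0,"tx":0,"ty":0,"tz":0,"claw":1},{"rx":0,"ry":0,"rz":0,"tx":0,"ty":0,"tz":0,"claw":1},{"rx":0,"ry":0,"rz":0,"tx":0,"ty":0,"tz":0,"claw":1},{"rx":0,"ry":0,"rz":0,"tx":0,"ty":0,"tz":0,"claw":1},{"rx":0,"ry":0,"rz":0,"tx":0,"ty":0,"tz":0,"claw":1}])

```text
clock: 35.8
tool_pos: [499.2, -241.8, 149.8]
tool_rot: [-3.14, -0.109, -0.0]
wrist_force: [-0.3, 0.7, -1.2]
finger_gap: 45.5
```

Run:
```python
from h import *
s=read_state();p,R=pose();print(p,np.degrees(np.arctan2(R[1,0],R[0,0])),s["finger_gap"],s["wrist_force"],s["q"])
C,im=snap("wrist","d1")
print(proj(C,(500,-300,18)))
for r in landmark_of("wrist","plate_disc")[:2]: print(r["at"],r["confidence"],at_z(C,r["at"],18))
```

```text
[ 499.16340067 -241.78096432  149.77425026] 3.96201175335294 45.5305115728717 [-0.29450017  0.66879541 -1.15905967] [ 0.77408157  0.4537954  -0.46525227  1.87367117  0.25931648  0.87359078
 -1.32012305]
[381.53361751 198.42563682]
[383.2, 197.1] 0.98 [ 501.39404477 -301.41312491   18.        ]
```

View pics/d1.png

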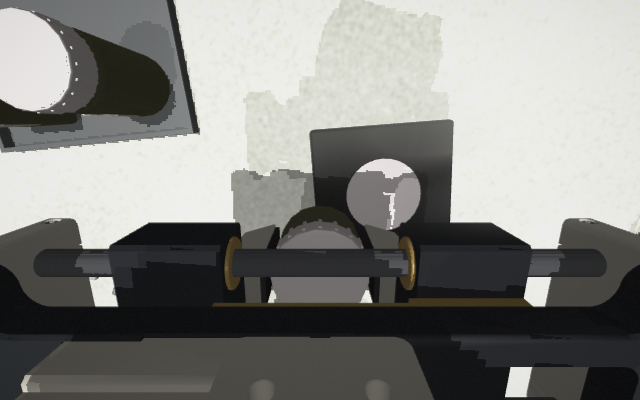

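The disc is centred at (384,195), which gives (502,-301.5) on the plate. The pot hangs upright between the fingers (320,255).

Call:
servo_tool(deltas=[{"rx":0,"ry":0,"rz":0,"tx":0,"ty":2,"tz":0,"claw":1},{"rx":0,"ry":0,"rz":0,"tx":-0.1,"ty":4,"tz":1.5,"claw":1},{"rx":0,"ry":0,"rz":0,"tx":-0.1,"ty":5.5,"tz":4,"claw":1},{"rx":0,"ry":0,"rz":0,"tx":-0.15,"ty":6,"tz":7,"claw":1},{"rx":0,"ry":0,"rz":0,"tx":-0.15,"ty":6,"tz":9,"claw":1}])

```text
clock: 36.52
tool_pos: [499.8, -304.4, 57.0]
tool_rot: [-3.139, -0.102, 0.004]
wrist_force: [-0.9, -0.5, -1.1]
finger_gap: 45.7
```

Call:
servo_tool(deltas=[{"rx":0,"ry":0,"rz":0,"tx":0,"ty":0,"tz":0.4,"claw":1},{"rx":0,"ry":0,"rz":0,"tx":0,"ty":0,"tz":0.8,"claw":1},{"rx":0,"ry":0,"rz":0,"tx":0,"ty":0,"tz":1.1,"claw":1},{"rx":0,"ry":0,"rz":0,"tx":0,"ty":0,"tz":1.3,"claw":1},{"rx":0,"ry":0,"rz":0,"tx":0,"ty":0,"tz":1.3,"claw":1}])

```text
clock: 37.15
tool_pos: [501.8, -302.4, 47.1]
tool_rot: [3.139, 0.107, 0.001]
wrist_force: [-0.1, -0.3, -1.6]
finger_gap: 45.4
```

Run:
```python
from h import *
s=read_state();p,R=pose();print(p,np.degrees(np.arctan2(R[1,0],R[0,0])),s["wrist_force"])
deltas([(502,-301.5,40.5,4)])
```

```text
[ 501.76721981 -302.40935525   47.10722266] 3.915033274940578 [-0.1240493  -0.34211191 -1.59012743]
t [ 0.03 -0.09  0.66] r [ 0.  -0.  -0.1]
```

Call:
servo_tool(deltas=[{"rx":0,"ry":0,"rz":0,"tx":0,"ty":-0.1,"tz":0.1,"claw":1},{"rx":0,"ry":0,"rz":0,"tx":0,"ty":-0.1,"tz":0.3,"claw":1},{"rx":0,"ry":0,"rz":0,"tx":0,"ty":-0.1,"tz":0.4,"claw":1},{"rx":0,"ry":0,"rz":0,"tx":0,"ty":-0.1,"tz":0.5,"claw":1},{"rx":0,"ry":0,"rz":0,"tx":0,"ty":-0.1,"tz":0.5,"claw":1}])

```text
clock: 37.78
tool_pos: [501.4, -301.3, 41.6]
tool_rot: [-3.14, -0.107, 0.0]
wrist_force: [0.5, 0.1, -2.1]
finger_gap: 45.5
```

Call:
servo_tool(deltas=[{"rx":0,"ry":0,"rz":0,"tx":0,"ty":0,"tz":0.05,"claw":1},{"rx":0,"ry":0,"rz":0,"tx":0,"ty":0,"tz":0.1,"claw":1},{"rx":0,"ry":0,"rz":0,"tx":0,"ty":0,"tz":0.1,"claw":1},{"rx":0,"ry":0,"rz":0,"tx":0,"ty":0,"tz":0.1,"claw":1},{"rx":0,"ry":0,"rz":0,"tx":0,"ty":0,"tz":0.1,"claw":1}])

```text
clock: 38.4
tool_pos: [501.5, -301.3, 40.8]
tool_rot: [-3.14, -0.107, -0.0]
wrist_force: [-0.0, -0.2, -1.3]
finger_gap: 45.1
```

Call:
servo_tool(deltas=[{"rx":0,"ry":0,"rz":0,"tx":0,"ty":0,"tz":0.05,"claw":1},{"rx":0,"ry":0,"rz":0,"tx":0,"ty":0,"tz":0.1,"claw":1},{"rx":0,"ry":0,"rz":0,"tx":0,"ty":0,"tz":0.1,"claw":1},{"rx":0,"ry":0,"rz":0,"tx":0,"ty":0,"tz":0.1,"claw":1},{"rx":0,"ry":0,"rz":0,"tx":0,"ty":0,"tz":0.1,"claw":1}])

```text
clock: 39.02
tool_pos: [501.6, -301.4, 40.3]
tool_rot: [3.139, 0.107, 0.0]
wrist_force: [-2.7, 1.1, 5.7]
finger_gap: 45.3
```

Call:
servo_tool(deltas=[{"rx":0,"ry":0,"rz":0,"tx":0,"ty":0,"tz":0,"claw":0.49},{"rx":0,"ry":0,"rz":0,"tx":0,"ty":0,"tz":0,"claw":0.44},{"rx":0,"ry":0,"rz":0,"tx":0,"ty":0,"tz":0,"claw":0.25},{"rx":0,"ry":0,"rz":0,"tx":0,"ty":0,"tz":0,"claw":0},{"rx":0,"ry":0,"rz":0,"tx":0,"ty":0,"tz":0,"claw":0}])

```text
clock: 39.65
tool_pos: [501.5, -301.4, 39.7]
tool_rot: [-3.14, -0.107, -0.0]
wrist_force: [0.5, 0.1, -0.6]
finger_gap: 76.4
```

Call:
servo_tool(deltas=[{"rx":0,"ry":0,"rz":0,"tx":0,"ty":0,"tz":-2,"claw":0},{"rx":0,"ry":0,"rz":0,"tx":0,"ty":0,"tz":-6,"claw":0},{"rx":0,"ry":0,"rz":0,"tx":0,"ty":0,"tz":-11,"claw":0},{"rx":0,"ry":0,"rz":0,"tx":0,"ty":0,"tz":-16,"claw":0},{"rx":0,"ry":0,"rz":0,"tx":0,"ty":0,"tz":-17,"claw":0}])

```text
clock: 40.28
tool_pos: [504.1, -302.3, 215.4]
tool_rot: [3.135, 0.107, 0.011]
wrist_force: [-0.1, 0.3, -0.7]
finger_gap: 92.0
```

```bash
python3 cap.py p2 60 46 502 -301.4
python3 - <<'E'
from h import *
C=cam("wrist")
deltas([(550,-120,210,48),(570,10,205,96.6)])
im=cv2.imread("pics/p2.png");u=proj(C,(502,-301.4,40)).astype(int)
k=im[max(0,u[1]-80):u[1]+80,u[0]-100:u[0]+100];cv2.imwrite("pics/p2c.png",cv2.resize(k,None,fx=3,fy=3))
E
```

```text
[ 504.1 -302.3  215.4] 3.92
proj [318.2 192.5] found [318.6 194.4] r 21.35 22.5 xyz [ 500.1 -302.    60. ]
t [  5.89 -17.87   0.41] r [  0.4  -0.2 -44.1]
t [  8.76 -30.7    0.87] r [  0.5  -0.  -92.7]
```

View pics/p2c.png

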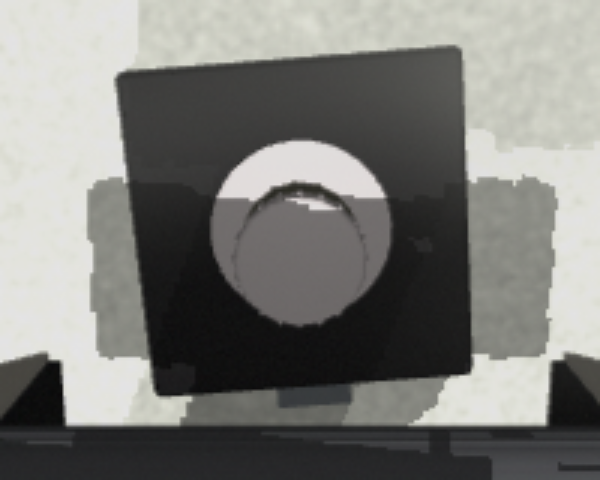

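The pot stands on the disc: disc centre (301,231), lid centre about (300,258). The lens shift for its height predicts about 256, so it is centred within about 1 mm. Now I'll return the vessels, starting with the bottle.

Call:
servo_tool(deltas=[{"rx":0,"ry":0,"rz":-9,"tx":1,"ty":-3,"tz":0,"claw":0},{"rx":0,"ry":0,"rz":-18,"tx":2,"ty":-6,"tz":0,"claw":0},{"rx":0,"ry":0,"rz":-28,"tx":3,"ty":-10,"tz":0,"claw":0},{"rx":0,"ry":0,"rz":-37,"tx":4.5,"ty":-14,"tz":0,"claw":0},{"rx":0,"ry":0,"rz":-46,"tx":6,"ty":-18,"tz":0,"claw":0}], grip_force=25)

```text
clock: 40.95
tool_pos: [548.4, -116.4, 209.0]
tool_rot: [-2.844, -1.332, 0.002]
wrist_force: [0.4, -0.5, -0.1]
finger_gap: 91.8
```

Run:
```python
from h import *
p,R=pose();print(p,np.degrees(np.arctan2(R[1,0],R[0,0])))
deltas([(570.8,16.2,200,96.6)])
```

```text
[ 548.44597153 -116.43787964  208.96422209] 50.19452877608626
t [11.62 -6.77  0.9 ] r [ -0.1   0.  -46.4]
```

Call:
servo_tool(deltas=[{"rx":0,"ry":0,"rz":-9.3,"tx":2.5,"ty":-1.5,"tz":0,"claw":0},{"rx":0,"ry":0,"rz":-18.6,"tx":5.5,"ty":-3.2,"tz":0,"claw":0},{"rx":0,"ry":0,"rz":-28,"tx":8.5,"ty":-5,"tz":0,"claw":0},{"rx":0,"ry":0,"rz":-37,"tx":11,"ty":-6.4,"tz":0.5,"claw":0},{"rx":0,"ry":0,"rz":-46.4,"tx":11.6,"ty":-6.8,"tz":0.9,"claw":0}])

```text
clock: 41.58
tool_pos: [571.0, 17.8, 200.0]
tool_rot: [-2.084, -2.349, -0.0]
wrist_force: [-0.1, -0.3, -0.6]
finger_gap: 92.0
```

Call:
servo_tool(deltas=[{"rx":0,"ry":0,"rz":0,"tx":0,"ty":0,"tz":0,"claw":0},{"rx":0,"ry":0,"rz":0,"tx":0,"ty":0,"tz":0,"claw":0},{"rx":0,"ry":0,"rz":0,"tx":0,"ty":0,"tz":0,"claw":0},{"rx":0,"ry":0,"rz":0,"tx":0,"ty":0,"tz":0,"claw":0},{"rx":0,"ry":0,"rz":0,"tx":0,"ty":0,"tz":0,"claw":0}])

```text
clock: 42.2
tool_pos: [571.9, 14.5, 200.9]
tool_rot: [2.097, 2.339, 0.0]
wrist_force: [0.4, -0.1, -0.9]
finger_gap: 92.2
```

```bash
python3 cap.py s2 120 34 571.5 14.6
python3 - <<'E'
from h import *
deltas([(570.8,16.2,77.5,96.6)])
E
```

```text
[571.9  14.5 200.9] 96.25
proj [319.1 210.9] found [318.4 207.9] r 21.85 21.9 xyz [570.7  17.  120. ]
t [ 0.17 -0.09 12.34] r [ 0.   0.  -0.3]
```

Call:
servo_tool(deltas=[{"rx":0,"ry":0,"rz":-0.3,"tx":0.15,"ty":-0.1,"tz":3.5,"claw":0},{"rx":0,"ry":0,"rz":-0.3,"tx":0.15,"ty":-0.1,"tz":7,"claw":0},{"rx":0,"ry":0,"rz":-0.3,"tx":0.15,"ty":-0.1,"tz":10.5,"claw":0},{"rx":0,"ry":0,"rz":-0.3,"tx":0.15,"ty":-0.1,"tz":12.2,"claw":0},{"rx":0,"ry":0,"rz":-0.3,"tx":0.15,"ty":-0.1,"tz":12.2,"claw":0}])

```text
clock: 42.88
tool_pos: [570.0, 16.3, 78.0]
tool_rot: [-2.089, -2.345, 0.002]
wrist_force: [0.2, 0.7, 0.7]
finger_gap: 91.7
```

Call:
servo_tool(deltas=[{"rx":0,"ry":0,"rz":0,"tx":0,"ty":0,"tz":0,"claw":0.35},{"rx":0,"ry":0,"rz":0,"tx":0,"ty":0,"tz":0,"claw":0.42},{"rx":0,"ry":0,"rz":0,"tx":0,"ty":0,"tz":0,"claw":0.42},{"rx":0,"ry":0,"rz":0,"tx":0,"ty":0,"tz":0,"claw":0.42},{"rx":0,"ry":0,"rz":0,"tx":0,"ty":0,"tz":0,"claw":0.42}])

```text
clock: 43.5
tool_pos: [570.7, 16.1, 78.9]
tool_rot: [2.09, 2.345, 0.0]
wrist_force: [0.0, 0.5, -0.1]
finger_gap: 53.6
```

Run:
```python
from h import *
s=read_state();p,R=pose();print(p,np.degrees(np.arctan2(R[1,0],R[0,0])),s["finger_gap"])
deltas([(570.8,16.2,77.8,96.6)])
```

```text
[570.67163764  16.1361458   78.87345895] 96.60181084702343 53.59911561864767
t [0.   0.01 0.11] r [0. 0. 0.]
```

Call:
servo_tool(deltas=[{"rx":0,"ry":0,"rz":0,"tx":0,"ty":0,"tz":0,"claw":1},{"rx":0,"ry":0,"rz":0,"tx":0,"ty":0,"tz":0,"claw":1},{"rx":0,"ry":0,"rz":0,"tx":0,"ty":0,"tz":0,"claw":1},{"rx":0,"ry":0,"rz":0,"tx":0,"ty":0,"tz":0,"claw":1},{"rx":0,"ry":0,"rz":0,"tx":0,"ty":0,"tz":-0.5,"claw":1}])

```text
clock: 44.12
tool_pos: [569.9, 16.1, 83.2]
tool_rot: [-2.089, -2.345, 0.002]
wrist_force: [-0.5, -0.2, -2.7]
finger_gap: 49.9
```

Call:
servo_tool(deltas=[{"rx":0,"ry":0,"rz":0,"tx":0,"ty":0,"tz":-3,"claw":1},{"rx":0,"ry":0,"rz":0,"tx":0,"ty":0,"tz":-7,"claw":1},{"rx":0,"ry":0,"rz":0,"tx":0,"ty":0,"tz":-11,"claw":1},{"rx":0,"ry":0,"rz":0,"tx":2,"ty":-0.2,"tz":-12.5,"claw":1},{"rx":0,"ry":0,"rz":0,"tx":6,"ty":-0.6,"tz":-12.5,"claw":1}])

```text
clock: 44.75
tool_pos: [558.2, 74.9, 209.3]
tool_rot: [2.093, 2.341, 0.001]
wrist_force: [0.4, 0.5, -3.2]
finger_gap: 49.8
```

Call:
servo_tool(deltas=[{"rx":0,"ry":0,"rz":0,"tx":5,"ty":-0.5,"tz":0,"claw":1},{"rx":0,"ry":0,"rz":0,"tx":10,"ty":-1,"tz":0,"claw":1},{"rx":0,"ry":0,"rz":0,"tx":15,"ty":-1.5,"tz":0,"claw":1},{"rx":0,"ry":0,"rz":0,"tx":20,"ty":-2,"tz":0,"claw":1},{"rx":0,"ry":0,"rz":0,"tx":24,"ty":-2.4,"tz":0,"claw":1}])

```text
clock: 45.38
tool_pos: [503.4, 314.0, 207.7]
tool_rot: [-2.085, -2.348, 0.002]
wrist_force: [0.8, -0.6, -2.7]
finger_gap: 50.0
```

Call:
servo_tool(deltas=[{"rx":0,"ry":0,"rz":0,"tx":2,"ty":-0.2,"tz":0,"claw":1},{"rx":0,"ry":0,"rz":0,"tx":3,"ty":-0.3,"tz":0,"claw":1},{"rx":0,"ry":0,"rz":0,"tx":3.3,"ty":-0.3,"tz":0,"claw":1},{"rx":0,"ry":0,"rz":0,"tx":3.3,"ty":-0.3,"tz":0,"claw":1},{"rx":0,"ry":0,"rz":0,"tx":3.3,"ty":-0.3,"tz":0,"claw":1}])

```text
clock: 46.0
tool_pos: [500.1, 341.9, 208.5]
tool_rot: [2.092, 2.343, -0.001]
wrist_force: [-0.5, 0.4, -2.6]
finger_gap: 50.1
```

```bash
cat > st.py <<'E'
from h import *
import sys
s=read_state();p,R=pose();print(np.round(p,1),round(np.degrees(np.arctan2(R[1,0],R[0,0])),2),round(s["finger_gap"],1),np.round(s["wrist_force"],1),s["clock"])
deltas([tuple(map(float,a.split(","))) for a in sys.argv[1:]])
E
python3 st.py 499.6,343.2,82,96.7
```

```text
[500.1 341.9 208.5] 96.5 50.1 [-0.5  0.4 -2.6] 46.0
t [ 0.14 -0.04 12.65] r [-0.   0.  -0.2]
```

Call:
servo_tool(deltas=[{"rx":0,"ry":0,"rz":-0.2,"tx":0.1,"ty":0,"tz":3,"claw":1},{"rx":0,"ry":0,"rz":-0.2,"tx":0.15,"ty":0,"tz":6.5,"claw":1},{"rx":0,"ry":0,"rz":-0.2,"tx":0.15,"ty":-0.05,"tz":10,"claw":1},{"rx":0,"ry":0,"rz":-0.2,"tx":0.15,"ty":-0.05,"tz":11.8,"claw":1},{"rx":0,"ry":0,"rz":-0.2,"tx":0.15,"ty":-0.05,"tz":12.2,"claw":1}])

```text
clock: 46.62
tool_pos: [498.8, 343.9, 85.9]
tool_rot: [-2.086, -2.348, 0.002]
wrist_force: [0.0, -0.8, -2.6]
finger_gap: 49.8
```

Call:
servo_tool(deltas=[{"rx":0,"ry":0,"rz":0,"tx":0,"ty":0,"tz":0,"claw":1},{"rx":0,"ry":0,"rz":0,"tx":0,"ty":0,"tz":0,"claw":1},{"rx":0,"ry":0,"rz":0,"tx":0,"ty":0,"tz":0,"claw":1},{"rx":0,"ry":0,"rz":0,"tx":0,"ty":0,"tz":0,"claw":1},{"rx":0,"ry":0,"rz":0,"tx":0,"ty":0,"tz":0,"claw":1}])

```text
clock: 47.25
tool_pos: [499.0, 344.6, 86.9]
tool_rot: [2.086, 2.349, 0.0]
wrist_force: [-0.4, -0.5, -2.8]
finger_gap: 49.8
```

```bash
python3 st.py 499.6,343.2,78.5,96.7
```

```text
[499.  344.6  86.9] 96.8 49.8 [-0.4 -0.5 -2.8] 47.25
t [-0.15  0.04  0.84] r [0.  0.  0.1]
```

Call:
servo_tool(deltas=[{"rx":0,"ry":0,"rz":0.1,"tx":-0.1,"ty":0.05,"tz":0.2,"claw":1},{"rx":0,"ry":0,"rz":0.1,"tx":-0.15,"ty":0.05,"tz":0.4,"claw":1},{"rx":0,"ry":0,"rz":0.1,"tx":-0.15,"ty":0.05,"tz":0.6,"claw":1},{"rx":0,"ry":0,"rz":0.1,"tx":-0.15,"ty":0.05,"tz":0.7,"claw":1},{"rx":0,"ry":0,"rz":0.1,"tx":-0.15,"ty":0.05,"tz":0.7,"claw":1}])

```text
clock: 47.88
tool_pos: [499.5, 343.2, 79.6]
tool_rot: [-2.088, -2.348, 0.0]
wrist_force: [-0.4, -0.0, -1.9]
finger_gap: 49.8
```

Call:
servo_tool(deltas=[{"rx":0,"ry":0,"rz":0,"tx":0,"ty":0,"tz":0.05,"claw":1},{"rx":0,"ry":0,"rz":0,"tx":0,"ty":0,"tz":0.1,"claw":1},{"rx":0,"ry":0,"rz":0,"tx":0,"ty":0,"tz":0.1,"claw":1},{"rx":0,"ry":0,"rz":0,"tx":0,"ty":0,"tz":0.1,"claw":1},{"rx":0,"ry":0,"rz":0,"tx":0,"ty":0,"tz":0.1,"claw":1}])

```text
clock: 48.5
tool_pos: [499.6, 343.3, 78.8]
tool_rot: [2.088, 2.348, 0.0]
wrist_force: [-0.7, 0.3, -1.8]
finger_gap: 50.0
```

```bash
python3 st.py 499.6,343.2,78.5,96.7
```

```text
[499.6 343.3  78.8] 96.71 50.0 [-0.7  0.3 -1.8] 48.5
t [-0.01  0.    0.03] r [ 0. -0.  0.]
```

Call:
servo_tool(deltas=[{"rx":0,"ry":0,"rz":0,"tx":0,"ty":0,"tz":0.05,"claw":1},{"rx":0,"ry":0,"rz":0,"tx":0,"ty":0,"tz":0.1,"claw":1},{"rx":0,"ry":0,"rz":0,"tx":0,"ty":0,"tz":0.1,"claw":1},{"rx":0,"ry":0,"rz":0,"tx":0,"ty":0,"tz":0.1,"claw":1},{"rx":0,"ry":0,"rz":0,"tx":0,"ty":0,"tz":0.1,"claw":1}])

```text
clock: 49.12
tool_pos: [499.6, 343.3, 78.8]
tool_rot: [2.087, 2.347, 0.0]
wrist_force: [-2.1, -2.2, 7.5]
finger_gap: 49.9
```

Call:
servo_tool(deltas=[{"rx":0,"ry":0,"rz":0,"tx":0,"ty":0,"tz":0,"claw":0.45},{"rx":0,"ry":0,"rz":0,"tx":0,"ty":0,"tz":0,"claw":0.4},{"rx":0,"ry":0,"rz":0,"tx":0,"ty":0,"tz":0,"claw":0.2},{"rx":0,"ry":0,"rz":0,"tx":0,"ty":0,"tz":0,"claw":0},{"rx":0,"ry":0,"rz":0,"tx":0,"ty":0,"tz":0,"claw":0}])

```text
clock: 49.75
tool_pos: [499.6, 343.2, 77.7]
tool_rot: [-2.088, -2.347, -0.0]
wrist_force: [-0.1, -0.4, 0.4]
finger_gap: 80.3
```

Call:
servo_tool(deltas=[{"rx":0,"ry":0,"rz":0,"tx":0,"ty":0,"tz":-3,"claw":0},{"rx":0,"ry":0,"rz":0,"tx":0,"ty":0,"tz":-8,"claw":0},{"rx":0,"ry":0,"rz":0,"tx":-0.8,"ty":-0.3,"tz":-11.4,"claw":0},{"rx":0,"ry":0,"rz":0,"tx":-1,"ty":-0.3,"tz":-11.4,"claw":0},{"rx":0,"ry":0,"rz":0,"tx":-1,"ty":-0.3,"tz":-11.4,"claw":0}])

```text
clock: 50.38
tool_pos: [497.7, 332.1, 191.0]
tool_rot: [2.088, 2.347, -0.002]
wrist_force: [-0.6, -0.5, -0.4]
finger_gap: 91.8
```

```bash
python3 cap.py s3 120 34 500 341.7; python3 st.py 586.4,-69.8,200,92.5
python3 - <<'E'
import cv2,numpy as np
a=cv2.imread("pics/s1.png")[120:280,200:440];b=cv2.imread("pics/s3.png")[120:280,200:440]
cv2.imwrite("pics/s13.png",np.clip(cv2.resize(np.hstack([a,b]),(800,267),interpolation=2)*1.5,0,255).astype(np.uint8))
E
```

```text
[497.7 332.1 191. ] 96.67
proj [324.2 202.9] found [324.4 203.6] r 22.325 23.0 xyz [500.2 341.1 120. ]
[497.3 332.2 190.5] 96.69 92.0 [-0.1  0.8  0.1] 50.425
t [-40.96   4.17  -0.91] r [-0.1  0.1  4.2]
```

View pics/s13.png

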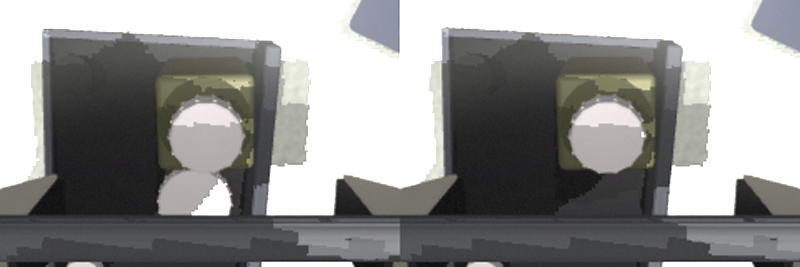

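Before (left, cap at 206,134) and after (right, cap at 606,134) agree within half a millimetre. The jar is next.

Call:
servo_tool(deltas=[{"rx":0,"ry":0,"rz":0.5,"tx":-5,"ty":0.5,"tz":-0.5,"claw":0},{"rx":0,"ry":0,"rz":1,"tx":-11,"ty":1.1,"tz":-1,"claw":0},{"rx":0,"ry":0,"rz":2,"tx":-17,"ty":1.7,"tz":-1,"claw":0},{"rx":0,"ry":0,"rz":3,"tx":-23,"ty":2.3,"tz":-1,"claw":0},{"rx":0,"ry":0,"rz":4.2,"tx":-29,"ty":3,"tz":-1,"claw":0}])

```text
clock: 51.05
tool_pos: [560.9, 46.5, 200.4]
tool_rot: [-2.172, -2.268, 0.002]
wrist_force: [1.7, 0.5, 0.2]
finger_gap: 92.1
```

Call:
servo_tool(deltas=[{"rx":0,"ry":0,"rz":0,"tx":-5,"ty":0.2,"tz":0,"claw":0},{"rx":0,"ry":0,"rz":0,"tx":-9,"ty":0.3,"tz":0,"claw":0},{"rx":0,"ry":0,"rz":0,"tx":-11.5,"ty":0.4,"tz":0,"claw":0},{"rx":0,"ry":0,"rz":0,"tx":-11.8,"ty":0.4,"tz":0,"claw":0},{"rx":0,"ry":0,"rz":0,"tx":-11.8,"ty":0.4,"tz":0,"claw":0}])

```text
clock: 51.68
tool_pos: [570.1, -67.9, 201.0]
tool_rot: [-2.17, -2.269, -0.0]
wrist_force: [-0.6, 0.3, -0.8]
finger_gap: 91.9
```

```bash
python3 st.py 586.4,-69.8,73.5,92.5
```

```text
[570.1 -67.9 201. ] 92.57 91.9 [-0.6  0.3 -0.8] 51.675
t [-0.28  1.64 12.75] r [-0.1 -0.1  0.1]
```

Call:
servo_tool(deltas=[{"rx":0,"ry":0,"rz":0,"tx":-0.3,"ty":1.6,"tz":1,"claw":0},{"rx":0,"ry":0,"rz":0,"tx":-0.3,"ty":1.6,"tz":4,"claw":0},{"rx":0,"ry":0,"rz":0,"tx":-0.3,"ty":1.6,"tz":8,"claw":0},{"rx":0,"ry":0,"rz":0,"tx":-0.3,"ty":1.6,"tz":11.5,"claw":0},{"rx":0,"ry":0,"rz":0,"tx":-0.3,"ty":1.6,"tz":12.7,"claw":0}])

```text
clock: 52.3
tool_pos: [585.0, -69.1, 72.7]
tool_rot: [-2.166, -2.27, 0.002]
wrist_force: [-0.1, 0.2, 0.5]
finger_gap: 92.1
```

Call:
servo_tool(deltas=[{"rx":0,"ry":0,"rz":0,"tx":0,"ty":0,"tz":0,"claw":0},{"rx":0,"ry":0,"rz":0,"tx":0,"ty":0,"tz":0,"claw":0},{"rx":0,"ry":0,"rz":0,"tx":0,"ty":0,"tz":0,"claw":0},{"rx":0,"ry":0,"rz":0,"tx":0,"ty":0,"tz":0,"claw":0},{"rx":0,"ry":0,"rz":0,"tx":0,"ty":0,"tz":0,"claw":0.2}])

```text
clock: 52.92
tool_pos: [586.9, -71.8, 75.1]
tool_rot: [2.172, 2.269, 0.0]
wrist_force: [0.6, -0.1, -0.0]
finger_gap: 85.6
```

```bash
python3 st.py 586.4,-69.8,73.8,92.5
```

```text
[586.9 -71.8  75.1] 92.49 85.6 [ 0.6 -0.1 -0. ] 52.925
t [ 0.21 -0.04  0.13] r [ 0.  0. -0.]
```

Call:
servo_tool(deltas=[{"rx":0,"ry":0,"rz":0,"tx":0.2,"ty":-0.05,"tz":0.1,"claw":0.35},{"rx":0,"ry":0,"rz":0,"tx":0.2,"ty":-0.05,"tz":0.1,"claw":0.38},{"rx":0,"ry":0,"rz":0,"tx":0.2,"ty":-0.05,"tz":0.1,"claw":0.38},{"rx":0,"ry":0,"rz":0,"tx":0.2,"ty":-0.05,"tz":0.1,"claw":1},{"rx":0,"ry":0,"rz":0,"tx":0.2,"ty":-0.05,"tz":0.1,"claw":1}])

```text
clock: 53.55
tool_pos: [586.2, -69.6, 73.7]
tool_rot: [2.172, 2.269, 0.0]
wrist_force: [0.3, -0.2, -0.9]
finger_gap: 52.8
```

Call:
servo_tool(deltas=[{"rx":0,"ry":0,"rz":0,"tx":0,"ty":0,"tz":0,"claw":1},{"rx":0,"ry":0,"rz":0,"tx":0,"ty":0,"tz":0,"claw":1},{"rx":0,"ry":0,"rz":0,"tx":0,"ty":0,"tz":0,"claw":1},{"rx":0,"ry":0,"rz":0,"tx":0,"ty":0,"tz":0,"claw":1},{"rx":0,"ry":0,"rz":0,"tx":0,"ty":0,"tz":0,"claw":1}])

```text
clock: 54.18
tool_pos: [586.1, -69.6, 73.7]
tool_rot: [2.172, 2.269, 0.0]
wrist_force: [0.5, 0.2, -0.7]
finger_gap: 52.4
```

```bash
python3 st.py 437.8,277,206,93.6
```

```text
[586.1 -69.6  73.7] 92.5 52.4 [ 0.5  0.2 -0.7] 54.175
t [ 35.28 -13.3  -13.23] r [ 0.   0.  -1.1]
```

Call:
servo_tool(deltas=[{"rx":0,"ry":0,"rz":0,"tx":0,"ty":0,"tz":-2,"claw":1},{"rx":0,"ry":0,"rz":0,"tx":0,"ty":0,"tz":-5.5,"claw":1},{"rx":0,"ry":0,"rz":0,"tx":0,"ty":0,"tz":-9.5,"claw":1},{"rx":0,"ry":0,"rz":0,"tx":1.5,"ty":-0.6,"tz":-12.5,"claw":1},{"rx":0,"ry":0,"rz":0,"tx":5,"ty":-1.9,"tz":-13.3,"claw":1}])

```text
clock: 54.8
tool_pos: [566.5, -21.6, 210.1]
tool_rot: [2.174, 2.262, 0.003]
wrist_force: [-0.0, 0.6, -2.2]
finger_gap: 52.5
```

Call:
servo_tool(deltas=[{"rx":0,"ry":0,"rz":-0.2,"tx":4.5,"ty":-1.7,"tz":0,"claw":1},{"rx":0,"ry":0,"rz":-0.4,"tx":9.5,"ty":-3.6,"tz":0,"claw":1},{"rx":0,"ry":0,"rz":-0.7,"tx":14.5,"ty":-5.5,"tz":0,"claw":1},{"rx":0,"ry":0,"rz":-0.9,"tx":19.5,"ty":-7.4,"tz":0,"claw":1},{"rx":0,"ry":0,"rz":-1.1,"tx":24,"ty":-9.1,"tz":0,"claw":1}])

```text
clock: 55.42
tool_pos: [462.3, 217.1, 208.0]
tool_rot: [2.148, 2.291, 0.001]
wrist_force: [1.0, -0.6, -1.5]
finger_gap: 52.4
```

Call:
servo_tool(deltas=[{"rx":0,"ry":0,"rz":0,"tx":3,"ty":-1,"tz":0,"claw":1},{"rx":0,"ry":0,"rz":0,"tx":5,"ty":-1.7,"tz":0,"claw":1},{"rx":0,"ry":0,"rz":0,"tx":6.2,"ty":-2.1,"tz":0,"claw":1},{"rx":0,"ry":0,"rz":0,"tx":6.3,"ty":-2.1,"tz":0,"claw":1},{"rx":0,"ry":0,"rz":0,"tx":6.3,"ty":-2.1,"tz":0,"claw":1}])

```text
clock: 56.05
tool_pos: [439.1, 275.8, 206.8]
tool_rot: [2.151, 2.288, -0.001]
wrist_force: [-0.2, 0.4, -2.2]
finger_gap: 52.2
```

```bash
python3 st.py 437.8,277,82,93.6
```

```text
[439.1 275.8 206.8] 93.54 52.2 [-0.2  0.4 -2.2] 56.05
t [ 0.14 -0.13 12.48] r [ 0.   0.  -0.1]
```

Call:
servo_tool(deltas=[{"rx":0,"ry":0,"rz":0,"tx":0,"ty":0,"tz":3,"claw":1},{"rx":0,"ry":0,"rz":0,"tx":0.1,"ty":-0.1,"tz":6.5,"claw":1},{"rx":0,"ry":0,"rz":0,"tx":0.1,"ty":-0.1,"tz":10,"claw":1},{"rx":0,"ry":0,"rz":0,"tx":0.1,"ty":-0.1,"tz":11.8,"claw":1},{"rx":0,"ry":0,"rz":0,"tx":0.1,"ty":-0.1,"tz":12.2,"claw":1}])

```text
clock: 56.68
tool_pos: [437.4, 277.0, 83.9]
tool_rot: [-2.151, -2.289, 0.003]
wrist_force: [-0.4, 0.2, -1.5]
finger_gap: 52.6
```

Call:
servo_tool(deltas=[{"rx":0,"ry":0,"rz":0,"tx":0,"ty":0,"tz":0,"claw":1},{"rx":0,"ry":0,"rz":0,"tx":0,"ty":0,"tz":0,"claw":1},{"rx":0,"ry":0,"rz":0,"tx":0,"ty":0,"tz":0,"claw":1},{"rx":0,"ry":0,"rz":0,"tx":0,"ty":0,"tz":0,"claw":1},{"rx":0,"ry":0,"rz":0,"tx":0,"ty":0,"tz":0,"claw":1}])

```text
clock: 57.3
tool_pos: [437.7, 277.8, 84.9]
tool_rot: [2.15, 2.29, 0.0]
wrist_force: [-0.4, 0.3, -1.9]
finger_gap: 52.5
```

```bash
python3 st.py 437.8,277,75,93.6
```

```text
[437.7 277.8  84.9] 93.6 52.5 [-0.4  0.3 -1.9] 57.3
t [-0.08  0.01  0.99] r [ 0. -0.  0.]
```

Call:
servo_tool(deltas=[{"rx":0,"ry":0,"rz":0,"tx":-0.05,"ty":0,"tz":0.3,"claw":1},{"rx":0,"ry":0,"rz":0,"tx":-0.05,"ty":0,"tz":0.6,"claw":1},{"rx":0,"ry":0,"rz":0,"tx":-0.05,"ty":0,"tz":0.8,"claw":1},{"rx":0,"ry":0,"rz":0,"tx":-0.05,"ty":0,"tz":0.9,"claw":1},{"rx":0,"ry":0,"rz":0,"tx":-0.05,"ty":0,"tz":1,"claw":1}])

```text
clock: 57.92
tool_pos: [437.5, 277.3, 74.6]
tool_rot: [-2.15, -2.29, 0.0]
wrist_force: [-1.1, 0.3, -1.7]
finger_gap: 52.5
```

Call:
servo_tool(deltas=[{"rx":0,"ry":0,"rz":0,"tx":0,"ty":0,"tz":0.05,"claw":1},{"rx":0,"ry":0,"rz":0,"tx":0,"ty":0,"tz":0.1,"claw":1},{"rx":0,"ry":0,"rz":0,"tx":0,"ty":0,"tz":0.1,"claw":1},{"rx":0,"ry":0,"rz":0,"tx":0,"ty":0,"tz":0.1,"claw":1},{"rx":0,"ry":0,"rz":0,"tx":0,"ty":0,"tz":0.1,"claw":1}])

```text
clock: 58.55
tool_pos: [437.6, 277.3, 73.8]
tool_rot: [2.15, 2.29, 0.0]
wrist_force: [0.0, -0.3, -2.1]
finger_gap: 52.6
```

```bash
python3 st.py 437.8,277,75,93.6
```

```text
[437.6 277.3  73.8] 93.6 52.6 [ 0.  -0.3 -2.1] 58.55
t [-0.03  0.02 -0.12] r [ 0. -0.  0.]
```

Call:
servo_tool(deltas=[{"rx":0,"ry":0,"rz":0,"tx":0,"ty":0,"tz":0.05,"claw":1},{"rx":0,"ry":0,"rz":0,"tx":0,"ty":0,"tz":0.1,"claw":1},{"rx":0,"ry":0,"rz":0,"tx":0,"ty":0,"tz":0.1,"claw":1},{"rx":0,"ry":0,"rz":0,"tx":0,"ty":0,"tz":0.1,"claw":1},{"rx":0,"ry":0,"rz":0,"tx":0,"ty":0,"tz":0.1,"claw":1}])

```text
clock: 59.18
tool_pos: [437.6, 277.4, 73.6]
tool_rot: [2.15, 2.29, 0.0]
wrist_force: [-2.0, -1.9, 7.7]
finger_gap: 52.3
```

Contact. I'll release, rise to the earlier viewpoint (437.2, 271.2, 191.2) and compare.

Call:
servo_tool(deltas=[{"rx":0,"ry":0,"rz":0,"tx":0,"ty":0,"tz":0,"claw":0.42},{"rx":0,"ry":0,"rz":0,"tx":0,"ty":0,"tz":0,"claw":0.37},{"rx":0,"ry":0,"rz":0,"tx":0,"ty":0,"tz":0,"claw":0.2},{"rx":0,"ry":0,"rz":0,"tx":0,"ty":0,"tz":0,"claw":0},{"rx":0,"ry":0,"rz":0,"tx":0,"ty":0,"tz":0,"claw":0}])

```text
clock: 59.8
tool_pos: [437.6, 277.3, 72.7]
tool_rot: [-2.15, -2.29, -0.0]
wrist_force: [0.3, -0.1, -0.8]
finger_gap: 83.5
```

Call:
servo_tool(deltas=[{"rx":0,"ry":0,"rz":0,"tx":0,"ty":0,"tz":-3,"claw":0},{"rx":0,"ry":0,"rz":0,"tx":0,"ty":0,"tz":-8,"claw":0},{"rx":0,"ry":0,"rz":0,"tx":-0.5,"ty":-0.1,"tz":-11.8,"claw":0},{"rx":0,"ry":0,"rz":0,"tx":-0.6,"ty":-0.1,"tz":-11.8,"claw":0},{"rx":0,"ry":0,"rz":0,"tx":-0.6,"ty":-0.1,"tz":-11.8,"claw":0}])

```text
clock: 60.42
tool_pos: [436.8, 270.6, 190.2]
tool_rot: [2.151, 2.289, -0.001]
wrist_force: [0.2, 0.2, -0.1]
finger_gap: 91.4
```

```bash
python3 cap.py j3 116 54 439 275.2; python3 st.py 677,-9.5,205,92.6
```

```text
[436.8 270.6 190.2] 93.57
proj [322.9 207.9] found [321.6 205.9] r 34.925 35.9 xyz [438.  276.7 116. ]
[436.5 270.5 189.7] 93.59 92.0 [-0.9  0.   0.2] 60.475
t [-29.46  22.25  -1.53] r [-0.1  0.1  1. ]
```

The jar is back at (438.0, 276.7), against (437.8, 276.7) before. Last is the flask.

Call:
servo_tool(deltas=[{"rx":0,"ry":0,"rz":0.2,"tx":-4,"ty":3,"tz":-1,"claw":0},{"rx":0,"ry":0,"rz":0.4,"tx":-8.5,"ty":6.4,"tz":-1.5,"claw":0},{"rx":0,"ry":0,"rz":0.6,"tx":-13,"ty":9.8,"tz":-1.5,"claw":0},{"rx":0,"ry":0,"rz":0.8,"tx":-17.5,"ty":13.2,"tz":-1.5,"claw":0},{"rx":0,"ry":0,"rz":1,"tx":-22,"ty":16.6,"tz":-1.5,"claw":0}])

```text
clock: 61.1
tool_pos: [616.7, 60.6, 203.9]
tool_rot: [-2.169, -2.27, 0.003]
wrist_force: [0.4, 0.5, 0.0]
finger_gap: 91.8
```

Call:
servo_tool(deltas=[{"rx":0,"ry":0,"rz":0,"tx":-4,"ty":3,"tz":0,"claw":0},{"rx":0,"ry":0,"rz":0,"tx":-6.5,"ty":5,"tz":0,"claw":0},{"rx":0,"ry":0,"rz":0,"tx":-7.4,"ty":5.7,"tz":0,"claw":0},{"rx":0,"ry":0,"rz":0,"tx":-7.4,"ty":5.7,"tz":0,"claw":0},{"rx":0,"ry":0,"rz":0,"tx":-7.4,"ty":5.7,"tz":0,"claw":0}])

```text
clock: 61.72
tool_pos: [675.7, -6.8, 205.5]
tool_rot: [-2.166, -2.274, 0.0]
wrist_force: [-0.2, 0.4, 0.1]
finger_gap: 91.7
```

```bash
python3 st.py 676.9,-9.5,72.5,92.6
```

```text
[675.7  -6.8 205.5] 92.78 91.7 [-0.2  0.4  0.1] 61.725
t [-0.29  0.12 13.3 ] r [-0.1 -0.1  0.2]
```

Call:
servo_tool(deltas=[{"rx":0,"ry":0,"rz":0,"tx":-0.2,"ty":0.1,"tz":3,"claw":0},{"rx":0,"ry":0,"rz":0,"tx":-0.2,"ty":0.1,"tz":7,"claw":0},{"rx":0,"ry":0,"rz":0,"tx":-0.2,"ty":0.1,"tz":10.5,"claw":0},{"rx":0,"ry":0,"rz":0,"tx":-0.2,"ty":0.1,"tz":12.8,"claw":0},{"rx":0,"ry":0,"rz":0,"tx":-0.2,"ty":0.1,"tz":13.2,"claw":0}])

```text
clock: 62.35
tool_pos: [676.6, -10.3, 72.4]
tool_rot: [-2.167, -2.271, 0.002]
wrist_force: [0.1, 0.8, 1.0]
finger_gap: 91.8
```

Call:
servo_tool(deltas=[{"rx":0,"ry":0,"rz":0,"tx":0,"ty":0,"tz":0,"claw":0},{"rx":0,"ry":0,"rz":0,"tx":0,"ty":0,"tz":0,"claw":0},{"rx":0,"ry":0,"rz":0,"tx":0,"ty":0,"tz":0,"claw":0},{"rx":0,"ry":0,"rz":0,"tx":0,"ty":0,"tz":0,"claw":0.2},{"rx":0,"ry":0,"rz":0,"tx":0,"ty":0,"tz":0,"claw":0.4}])

```text
clock: 62.98
tool_pos: [677.9, -11.3, 74.0]
tool_rot: [2.17, 2.271, 0.0]
wrist_force: [-0.6, -0.5, 0.2]
finger_gap: 76.3
```

```bash
python3 st.py 676.9,-9.5,72,92.6
```

```text
[677.9 -11.3  74. ] 92.6 76.3 [-0.6 -0.5  0.2] 62.975
t [ 0.18 -0.1   0.2 ] r [ 0.  0. -0.]
```

Call:
servo_tool(deltas=[{"rx":0,"ry":0,"rz":0,"tx":0.15,"ty":-0.1,"tz":0.15,"claw":0.5},{"rx":0,"ry":0,"rz":0,"tx":0.15,"ty":-0.1,"tz":0.15,"claw":0.58},{"rx":0,"ry":0,"rz":0,"tx":0.15,"ty":-0.1,"tz":0.15,"claw":0.58},{"rx":0,"ry":0,"rz":0,"tx":0.15,"ty":-0.1,"tz":0.15,"claw":0.6},{"rx":0,"ry":0,"rz":0,"tx":0.15,"ty":-0.1,"tz":0.15,"claw":1}])

```text
clock: 63.6
tool_pos: [676.8, -9.8, 72.2]
tool_rot: [2.17, 2.271, 0.0]
wrist_force: [0.2, 0.4, -0.1]
finger_gap: 33.7
```

Call:
servo_tool(deltas=[{"rx":0,"ry":0,"rz":0,"tx":0,"ty":0,"tz":0,"claw":1},{"rx":0,"ry":0,"rz":0,"tx":0,"ty":0,"tz":0,"claw":1},{"rx":0,"ry":0,"rz":0,"tx":0,"ty":0,"tz":0,"claw":1},{"rx":0,"ry":0,"rz":0,"tx":0,"ty":0,"tz":0,"claw":1},{"rx":0,"ry":0,"rz":0,"tx":0,"ty":0,"tz":0,"claw":1}])

```text
clock: 64.22
tool_pos: [676.8, -9.8, 72.2]
tool_rot: [2.17, 2.271, 0.0]
wrist_force: [1.5, -0.4, -0.7]
finger_gap: 33.6
```

```bash
python3 st.py 504.4,215.9,205,92.6
```

```text
[676.8  -9.8  72.2] 92.61 33.6 [ 1.5 -0.4 -0.7] 64.225
t [ 23.33 -16.2  -13.28] r [0. 0. 0.]
```

Call:
servo_tool(deltas=[{"rx":0,"ry":0,"rz":0,"tx":0,"ty":0,"tz":-2,"claw":1},{"rx":0,"ry":0,"rz":0,"tx":0,"ty":0,"tz":-5.5,"claw":1},{"rx":0,"ry":0,"rz":0,"tx":0,"ty":0,"tz":-9.5,"claw":1},{"rx":0,"ry":0,"rz":0,"tx":1.5,"ty":-1,"tz":-12.5,"claw":1},{"rx":0,"ry":0,"rz":0,"tx":4.5,"ty":-3.1,"tz":-13.3,"claw":1}])

```text
clock: 64.85
tool_pos: [645.6, 33.0, 209.0]
tool_rot: [2.171, 2.265, 0.005]
wrist_force: [-0.4, 1.5, -1.9]
finger_gap: 33.7
```

Call:
servo_tool(deltas=[{"rx":0,"ry":0,"rz":0,"tx":4,"ty":-2.8,"tz":0,"claw":1},{"rx":0,"ry":0,"rz":0,"tx":8,"ty":-5.5,"tz":0,"claw":1},{"rx":0,"ry":0,"rz":0,"tx":12,"ty":-8.3,"tz":0,"claw":1},{"rx":0,"ry":0,"rz":0,"tx":15.5,"ty":-10.8,"tz":0,"claw":1},{"rx":0,"ry":0,"rz":0,"tx":18,"ty":-12.5,"tz":0,"claw":1}])

```text
clock: 65.47
tool_pos: [508.9, 210.1, 206.6]
tool_rot: [2.167, 2.274, 0.001]
wrist_force: [-0.2, 0.1, -2.5]
finger_gap: 33.9
```

Call:
servo_tool(deltas=[{"rx":0,"ry":0,"rz":0,"tx":0.6,"ty":-0.4,"tz":0,"claw":1},{"rx":0,"ry":0,"rz":0,"tx":0.8,"ty":-0.6,"tz":0,"claw":1},{"rx":0,"ry":0,"rz":0,"tx":0.8,"ty":-0.6,"tz":0,"claw":1},{"rx":0,"ry":0,"rz":0,"tx":0.8,"ty":-0.6,"tz":0,"claw":1},{"rx":0,"ry":0,"rz":0,"tx":0.8,"ty":-0.6,"tz":0,"claw":1}])

```text
clock: 66.1
tool_pos: [504.8, 214.9, 205.1]
tool_rot: [-2.172, -2.27, 0.0]
wrist_force: [0.3, -0.2, -1.6]
finger_gap: 33.6
```

```bash
python3 st.py 504.3,215.6,82,92.6
```

```text
[504.8 214.9 205.1] 92.52 33.6 [ 0.3 -0.2 -1.6] 66.1
t [ 0.07 -0.04 12.31] r [-0.   0.  -0.1]
```

Call:
servo_tool(deltas=[{"rx":0,"ry":0,"rz":0,"tx":0.05,"ty":0,"tz":3,"claw":1},{"rx":0,"ry":0,"rz":0,"tx":0.05,"ty":0,"tz":6.5,"claw":1},{"rx":0,"ry":0,"rz":0,"tx":0.05,"ty":-0.05,"tz":10,"claw":1},{"rx":0,"ry":0,"rz":0,"tx":0.05,"ty":-0.05,"tz":11.8,"claw":1},{"rx":0,"ry":0,"rz":0,"tx":0.05,"ty":-0.05,"tz":12.2,"claw":1}])

```text
clock: 66.72
tool_pos: [503.5, 216.0, 82.4]
tool_rot: [-2.17, -2.271, 0.002]
wrist_force: [0.3, 0.5, -2.1]
finger_gap: 34.0
```

Call:
servo_tool(deltas=[{"rx":0,"ry":0,"rz":0,"tx":0,"ty":0,"tz":0,"claw":1},{"rx":0,"ry":0,"rz":0,"tx":0,"ty":0,"tz":0,"claw":1},{"rx":0,"ry":0,"rz":0,"tx":0,"ty":0,"tz":0,"claw":1},{"rx":0,"ry":0,"rz":0,"tx":0,"ty":0,"tz":0,"claw":1},{"rx":0,"ry":0,"rz":0,"tx":0,"ty":0,"tz":0,"claw":1}])

```text
clock: 67.35
tool_pos: [504.0, 216.1, 83.5]
tool_rot: [2.17, 2.271, 0.0]
wrist_force: [0.0, -0.2, -3.0]
finger_gap: 34.2
```

```bash
python3 st.py 504.3,215.6,73,92.6
```

```text
[504.  216.1  83.5] 92.6 34.2 [ 0.  -0.2 -3. ] 67.35
t [-0.05  0.03  1.05] r [0. 0. 0.]
```

Call:
servo_tool(deltas=[{"rx":0,"ry":0,"rz":0,"tx":-0.05,"ty":0.05,"tz":0.3,"claw":1},{"rx":0,"ry":0,"rz":0,"tx":-0.05,"ty":0.05,"tz":0.6,"claw":1},{"rx":0,"ry":0,"rz":0,"tx":-0.05,"ty":0.05,"tz":0.8,"claw":1},{"rx":0,"ry":0,"rz":0,"tx":-0.05,"ty":0.05,"tz":0.9,"claw":1},{"rx":0,"ry":0,"rz":0,"tx":-0.05,"ty":0.05,"tz":1,"claw":1}])

```text
clock: 67.97
tool_pos: [504.4, 215.7, 73.1]
tool_rot: [-2.17, -2.271, -0.0]
wrist_force: [0.7, 0.7, -3.0]
finger_gap: 33.9
```

Call:
servo_tool(deltas=[{"rx":0,"ry":0,"rz":0,"tx":0,"ty":0,"tz":0.05,"claw":1},{"rx":0,"ry":0,"rz":0,"tx":0,"ty":0,"tz":0.1,"claw":1},{"rx":0,"ry":0,"rz":0,"tx":0,"ty":0,"tz":0.1,"claw":1},{"rx":0,"ry":0,"rz":0,"tx":0,"ty":0,"tz":0.1,"claw":1},{"rx":0,"ry":0,"rz":0,"tx":0,"ty":0,"tz":0.1,"claw":1}])

```text
clock: 68.6
tool_pos: [504.4, 215.7, 72.3]
tool_rot: [2.17, 2.271, 0.0]
wrist_force: [0.9, 0.2, -2.7]
finger_gap: 33.8
```

```bash
python3 st.py 504.3,215.6,73,92.6
```

```text
[504.4 215.7  72.3] 92.61 33.8 [ 0.9  0.2 -2.7] 68.6
t [-0.01 -0.01 -0.07] r [ 0. -0.  0.]
```

Call:
servo_tool(deltas=[{"rx":0,"ry":0,"rz":0,"tx":0,"ty":0,"tz":0.05,"claw":1},{"rx":0,"ry":0,"rz":0,"tx":0,"ty":0,"tz":0.1,"claw":1},{"rx":0,"ry":0,"rz":0,"tx":0,"ty":0,"tz":0.1,"claw":1},{"rx":0,"ry":0,"rz":0,"tx":0,"ty":0,"tz":0.1,"claw":1},{"rx":0,"ry":0,"rz":0,"tx":0,"ty":0,"tz":0.1,"claw":1}])

```text
clock: 69.22
tool_pos: [504.4, 215.7, 72.2]
tool_rot: [2.17, 2.271, -0.0]
wrist_force: [-2.3, -2.1, 7.6]
finger_gap: 33.9
```

Contact. I'll release, rise to (503.8, 219, 191) for a comparison, then go on up to the first overview pose.

Call:
servo_tool(deltas=[{"rx":0,"ry":0,"rz":0,"tx":0,"ty":0,"tz":0,"claw":0.6},{"rx":0,"ry":0,"rz":0,"tx":0,"ty":0,"tz":0,"claw":0.55},{"rx":0,"ry":0,"rz":0,"tx":0,"ty":0,"tz":0,"claw":0.4},{"rx":0,"ry":0,"rz":0,"tx":0,"ty":0,"tz":0,"claw":0.2},{"rx":0,"ry":0,"rz":0,"tx":0,"ty":0,"tz":0,"claw":0}])

```text
clock: 69.85
tool_pos: [504.3, 215.7, 71.2]
tool_rot: [-2.17, -2.271, 0.0]
wrist_force: [0.5, 0.2, -0.4]
finger_gap: 66.8
```

Call:
servo_tool(deltas=[{"rx":0,"ry":0,"rz":0,"tx":0,"ty":0,"tz":0,"claw":0},{"rx":0,"ry":0,"rz":0,"tx":0,"ty":0,"tz":-3,"claw":0},{"rx":0,"ry":0,"rz":0,"tx":0.2,"ty":-0.1,"tz":-8,"claw":0},{"rx":0,"ry":0,"rz":0,"tx":0.3,"ty":-0.1,"tz":-11.9,"claw":0},{"rx":0,"ry":0,"rz":0,"tx":0.3,"ty":-0.1,"tz":-11.9,"claw":0}])

```text
clock: 70.47
tool_pos: [505.1, 220.0, 193.4]
tool_rot: [2.168, 2.269, 0.009]
wrist_force: [-0.4, 0.0, -0.5]
finger_gap: 91.9
```

```bash
python3 cap.py f3 116 27 503.7 216.7; python3 st.py 481.8,264.5,293.7,93.35
```

```text
[505.1 220.  193.4] 92.61
proj [317.  216.6] found [317.6 214.4] r 18.05 17.6 xyz [504.1 218.5 116. ]
[504.1 218.9 191.5] 92.59 91.7 [ 0.  -1.3 -0.2] 70.525
t [  4.66  -1.99 -10.23] r [ 0.2 -0.  -0.8]
```

Call:
servo_tool(deltas=[{"rx":0,"ry":0,"rz":-0.2,"tx":1,"ty":-0.5,"tz":-3,"claw":0},{"rx":0,"ry":0,"rz":-0.5,"tx":3,"ty":-1.2,"tz":-7,"claw":0},{"rx":0,"ry":0,"rz":-0.8,"tx":4.6,"ty":-2,"tz":-10.2,"claw":0},{"rx":0,"ry":0,"rz":-0.8,"tx":4.6,"ty":-2,"tz":-10.2,"claw":0},{"rx":0,"ry":0,"rz":-0.8,"tx":4.6,"ty":-2,"tz":-10.2,"claw":0}])

```text
clock: 71.15
tool_pos: [480.8, 262.4, 290.4]
tool_rot: [-2.155, -2.286, 0.004]
wrist_force: [0.1, 0.1, -0.2]
finger_gap: 92.1
```

Call:
servo_tool(deltas=[{"rx":0,"ry":0,"rz":0,"tx":0,"ty":0,"tz":0,"claw":0},{"rx":0,"ry":0,"rz":0,"tx":0,"ty":0,"tz":0,"claw":0},{"rx":0,"ry":0,"rz":0,"tx":0,"ty":0,"tz":0,"claw":0},{"rx":0,"ry":0,"rz":0,"tx":0,"ty":0,"tz":0,"claw":0},{"rx":0,"ry":0,"rz":0,"tx":0,"ty":0,"tz":0,"claw":0}])

```text
clock: 71.78
tool_pos: [481.2, 263.6, 292.2]
tool_rot: [2.154, 2.286, 0.0]
wrist_force: [0.1, -0.7, 0.8]
finger_gap: 92.0
```

```bash
python3 st.py
python3 - <<'E'
from h import *
from cap import cap
for n,z,d,g in (("sq",120,34,(500,341.7)),("fl",116,27,(503.7,216.7)),("jar",116,54,(439,275.2))): print(n);cap("w3",z,d,g)
snap("side","side3")
a=cv2.imread("pics/w1.png")[78:248,235:395];b=cv2.imread("pics/w3.png")[78:248,235:395];c=cv2.imread("pics/side3.png")[100:340,170:490]
t=cv2.resize(np.hstack([a,b]),(640,340),interpolation=2)
c=cv2.resize(c,(347,260))
o=np.zeros((600,640,3),np.uint8);o[:340]=np.clip(t*1.5,0,255);o[340:,:347]=c
cv2.imwrite("pics/fin.png",o)
E
```

```text
[481.2 263.6 292.2] 93.4 92.0 [ 0.1 -0.7  0.8] 71.775
sq
proj [342.9 112.4] found [342.9 112.6] r 16.45 16.8 xyz [500.  341.4 120. ]
fl
proj [337.1 227.8] found [337.6 227.4] r 11.475 12.0 xyz [504.3 217.3 116. ]
jar
proj [281.1 173.2] found [280.9 174.4] r 23.2 25.1 xyz [438.8 273.9 116. ]
```

View pics/fin.png

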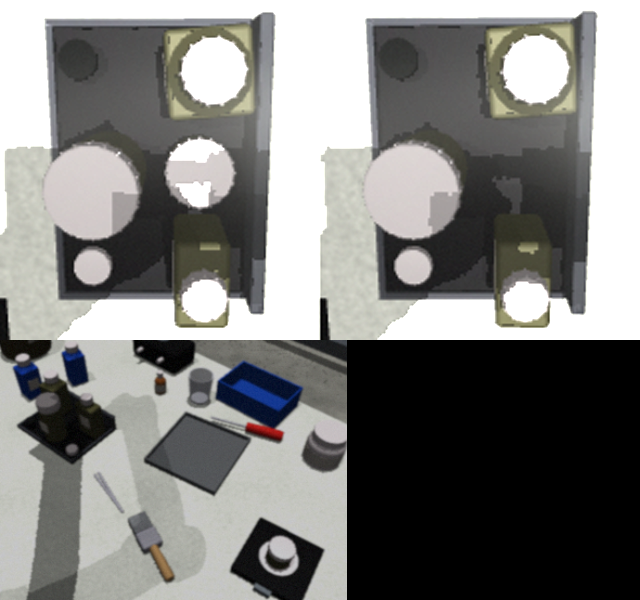

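Before (left) and after (right), the rack views match for all three vessels: bottle (213,70)/(534,68), jar (91,190)/(412,190), flask (203,300)/(525,300). In the side view the tray is empty and the pot stands in the middle of the disc at (279,553). The gripper is open and clear, so I'm handing in.

```bash
python3 -c "
from station import workorder
print(workorder.job_done())"
```

```text
the job is handed in; nothing more can be done
None
```

The job is done and handed in at about 72 s of the 141 s allowed. I moved the flask, jar and square bottle into the grey tray. Then I set the pot on the white disc and put the bottle, jar and flask back where they had stood.

- **Vessels:** close-up images after release put the bottle and jar within about 0.5 mm of where they started. For the flask, the final overview gave (504.3, 217.3) against (504.5, 217.2) mm before.
- **Pot:** it stands upright, about 1 mm from the middle of the disc.
- **End state:** the tray is empty, the gripper is open and clear, and I never went near the blue bottles. Force readings at each set-down stayed below 10 N.

Three checks disagreed with the rest:
- **Jar:** the last overview put it 1–3 mm off in y. I put that down to a poor circle fit, because the before and after pictures match.
- **Flask:** one reading was about 1.3 mm off, taken while the arm was still settling.
- **Bottle in the tray:** one camera reading differed by about 2.5 mm from the position I had recorded there. I used the recorded position, and the bottle came back in place.

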